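# Weigh in the ballast of a lamp foot on a spring scale

### The arm

A 6-joint arm with a two-finger parallel gripper is mounted at the origin on the work surface. World frame = base frame: x ahead of the robot, y to its left, z up, the work surface at z = 0. Lengths are in mm, angles in rad, forces in N, time in s.
With the tool pointing down it reaches from about 300 to 875 mm from the base axis. Payload 6.4 kg.
Tool frame: the origin (TCP) lies on the centre line of the jaws, within the pads' length; the fingertips stand 11 mm ahead of it and the grasp point (between the pads) lies 8 mm behind it; y points along the fingers, z is the direction in which the jaws open and shut, and the axes are right-handed (so a half turn about y gives the same grasp; the last joint's range is limited). The gripper opens to 88 mm and grips with 3 to 60 N. Pads are 18 mm wide; open, the fingers measure 123 mm over their backs; the gripper's body (75 mm by 187 mm) begins 45 mm behind the grasp point.
Start: joints at [-1.486, 0.181, 1.607, -0, 1.354, -0.206], TCP at [164.879, -550.869, 249.714] pointing down, gripper open.
Joint ranges: [-2.99, 2.99], [-0.89, 2.07], [0.3, 2.58], [-1.14, 4.28], [0, 2.63], [-3.12, 3.12]. Speed limits (rad/s): [2.57, 2.57, 3.01, 3.14, 3.14, 3.14].

### API

Orientations are given as a unit quaternion [x, y, z, w].
In Python, from station import goto, movel, move_j, open_gripper, gripper_close, wait, solve_ik, read_state, read_camera, PlanningError, finish_job gives the robot as it stands. Calls block until the motion is done:
- goto(position, orientation): joint-space move of the TCP to a pose.
- movel(position, rot=None, vel=150): straight line of the TCP; rot=None keeps the orientation; vel is the mean speed in mm/s.
- move_j(angles): joint-space move.
- open_gripper() and gripper_close(grasp_force=None): open the fingers fully, or close them until they stop; grasp_force is the grip in N (None keeps the last).
- wait(seconds).
- solve_ik(position, orientation): joint angles nearest the present ones, or None.
- read_state(): the state.
- read_camera(name): name is "scene" or "top" or "wrist"; returns a dict with "color" (384x512x3 uint8, red, green, blue), "z_map" (384x512 float32, mm along the optical axis (not along the pixel's ray), 0 where there is no reading), "fov_y" (degrees; the focal length in pixels is half the picture's height over the tangent of half this angle, whatever the lens; pixels are square), "cx", "cy" (the principal point, pixels), "R" (3x3) and "t" (3): a world point X has camera coordinates R X + t. Camera axes: x right, y down, z forward; pixel columns grow to the right and rows downward; lengths in mm; the calibration is good to about 2 mm. The wrist camera is an equidistant fisheye: a pixel r from the principal point sees the ray r / f radians off the axis. A picture is of the moment at which its call begins.
A pose or a line that the arm cannot do raises PlanningError and nothing moves.
- finish_job(): hands the job in, once; it reports no verdict.
The state is a dict: "time_s": time; "joints": joint angles; "qd": joint speeds; "joint_efforts": joint torques, N m; "eef_pos": TCP position; "tcp_rot": TCP orientation; "wrist_force": force on the tool from outside, world axes, zero at the start; "ft_torque": the same for the moment, N m; "finger_gap": finger opening in mm.
Only numpy, scipy, OpenCV 4.12 (cv2) and the standard library are available. Lean on these libraries where they do the work, as an engineer would, in place of code of your own. Each camera call takes 0.05 s, during which the arm holds its last target.

### The job

This lamp keeps tipping over because its foot has lost its ballast. Thread steel rings one at a time over the tube of the upturned lamp foot on the spring scale until the scale's pointer comes to rest between the two lips of the set mark; leave the rings you do not need lying on the table. Let each ring down gently until the spring carries it, without dropping it, bouncing the pan or pressing the pan down beyond the mark, and leave the mark and everything else where it is.

Things in the scene. Friction and masses are not known exactly. Their poses are not given: they have to be found in the camera images.
- scale: The spring scale, fixed to the table: grey base plate 170 x 235 mm, 12 mm thick, with a housing 150 x 150 mm and 66 mm high. Its round aluminium pan (166 mm across, pan floor 114 mm above the table when empty, 10 mm rim) rides straight down on a sprung stem under load. Origin on the table under the centre of the pan; z up. On its own +y side, 105 mm from the pan's centre, stands a slotted steel index column, 136 mm high.
- pan (a joint): How far the pan has sunk from its upper stop, m (0 to 0.042). It already stands 3 to 7 mm down under the lamp foot. A soft, lightly damped spring that gives several mm under each ring: a few tenths of a newton per mm, the same over its whole travel. It bounces if a load is let go suddenly or if a push on it slips off.
- pointer (a point): The pan's pointer: a black blade 2 mm thick that sticks out through the slot of the index column and sinks with the pan. The point lies in the middle of its thickness, 125 mm from the pan's centre towards the scale's +y; its tip lies 22 mm further out.
- mark (a point): The middle of the set mark: a small steel tab clamped on the index column with two lips, 9 mm apart inside, between which the pointer must come to rest. At the start it is 12 to 20 mm below the pointer, which always takes more than one ring. Same horizontal place as the pointer; z up. It does not move by itself.
- foot: The lamp foot, a white steel dish standing loose, upside down, on the pan: 112 mm across below, 152 mm across the rim, rim 20 mm above its underside, inner floor 4 mm above its underside and flat to 50 mm from the centre. A brass tube of 10 mm diameter stands up in its middle. Origin at the centre of its underside, z up along the tube.
- tube_top (a point): Centre of the upper end of the foot's brass tube, 44 mm above the foot's underside (40 mm above its inner floor). The edge of the end is bevelled by about 1.2 mm.
- thick1: A thick plain steel ballast ring: 56 mm outside diameter, 12 mm thick, bore 12.6 mm, about 220 g but up to 15 percent more or less. Lies flat on the table. Origin at the centre of its underside, z along its axis.
- thick2: A thick plain steel ballast ring: 56 mm outside diameter, 12 mm thick, bore 12.6 mm, about 220 g but up to 15 percent more or less. Lies flat on the table. Origin at the centre of its underside, z along its axis.
- thick3: A thick plain steel ballast ring: 56 mm outside diameter, 12 mm thick, bore 12.6 mm, about 220 g but up to 15 percent more or less. Lies flat on the table. Origin at the centre of its underside, z along its axis.
- thin1: A thin plain steel ballast ring: 56 mm outside diameter, 6 mm thick, bore 12.6 mm, about 110 g but up to 15 percent more or less. Lies flat on the table. Origin at the centre of its underside, z along its axis.
- thin2: A thin plain steel ballast ring: 56 mm outside diameter, 6 mm thick, bore 12.6 mm, about 110 g but up to 15 percent more or less. Lies flat on the table. Origin at the centre of its underside, z along its axis.
- nut: Small square brass nut, 17 x 17 x 8 mm; not part of the job. Origin at its underside.
- screwdriver: Screwdriver with black handle, 190 mm long, lying; not part of the job. Origin under its middle.
- tape: Black plastic tape reel, a ring of 90 mm diameter with a 74 mm hole, 19 mm high; not part of the job. Origin at its underside.
- pen: White pen, 140 mm long, 10 mm thick; not part of the job. Origin at its underside.
- adapter: Black plug-in power adapter, 45 x 70 x 32 mm, with two pins; not part of the job. Origin at its underside.
- jar: Glass jar with grey lid, 60 mm across, 75 mm high; not part of the job. Origin at its underside.
- socket: White bulb socket, 40 mm across, 50 mm high; not part of the job. Origin at its underside.
There are look-alikes about, which are no part of the job. Leave any green or yellow look-alike of the thick1 alone.

How it is judged:
By the outcome, as a careful person would: the job done as asked, in the order asked, and still so for the second after the job is handed in, with the robot touching nothing.
It also fails if it takes over 72 s, if anything falls off the work surface, if the arm or the gripper's body presses on something with over 40 N, if the wrist force passes 120 N, or if a joint passes its speed limit or range.

## Working session

There is one attempt and no reset: what is moved stays moved. The work goes in short steps, each a Python script; the robot and the scene stay as the last script left them, time stands still between calls to the robot, and variables do not carry over. Pictures are saved under pics/ and viewed, and the job is handed in when it is done.

```bash
ls; mkdir -p pics
python3 - <<'E'
from station import *
import cv2,numpy as np,pickle
s=read_state();print(s)
for n in ["scene","top","wrist"]:
    c=read_camera(n);pickle.dump(c,open(f"pics/{n}0.pkl","wb"))
    cv2.imwrite(f"pics/{n}0.png",cv2.resize(c["color"][:,:,::-1],(800,600),interpolation=cv2.INTER_CUBIC))
    print(n,c["fov_y"],c["cx"],c["cy"],np.round(c["R"],3).tolist(),np.round(c["t"],1), -c["R"].T@c["t"])
E
```

```text
pics
{'time_s': 0.0, 'joints': array([-1.48629433e+00,  1.81561445e-01,  1.60795712e+00,  1.18218815e-05,
        1.35377420e+00, -2.06313944e-01]), 'qd': array([-7.90931899e-04, -8.51166304e-05,  4.58903680e-06, -5.35575213e-04,
       -2.66556719e-03,  5.62529735e-04]), 'joint_efforts': array([ 4.15714108e-03, -4.33854067e+01, -3.41853476e+01,  7.05368374e-02,
        3.84501368e-02, -1.31462771e-04]), 'eef_pos': array([ 164.84234834, -550.35410721,  248.82322608]), 'tcp_rot': array([-0.10241543,  0.70024419, -0.69904476,  0.10249675]), 'wrist_force': array([ 0.11911099,  0.50494368, -0.26229924]), 'ft_torque': array([ 0.01085169,  0.0021878 , -0.04822404]), 'finger_gap': 88.20446913422974}
scene 43.93796339593206 255.06008644480414 186.3384511900793 [[0.114, 0.993, -0.008], [0.863, -0.103, -0.494], [-0.492, 0.049, -0.869]] [-130.8 -416.7 1709.9] [1215.62015617    2.79709111 1279.3789098 ]
top 49.47968340323167 255.97571307766262 192.78375013014755 [[0.001, -1.0, 0.029], [-0.998, -0.003, -0.058], [0.058, -0.029, -0.998]] [  28.1  521.4 1156.9] [ 453.4556541    63.48988011 1183.83468711]
wrist 65.70646984690485 254.47855471592942 192.61480183398183 [[0.286, -0.958, -0.001], [-0.918, -0.275, 0.286], [-0.274, -0.081, -0.958]] [-572.5  -39.   389.5] [ 234.79456955 -527.87441067  383.78029546]
```

View pics/top0.png

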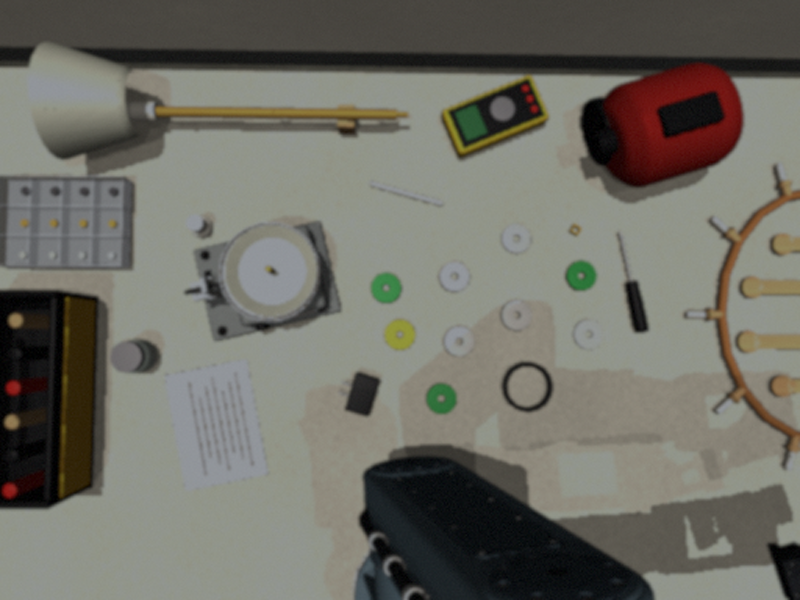

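View pics/scene0.png

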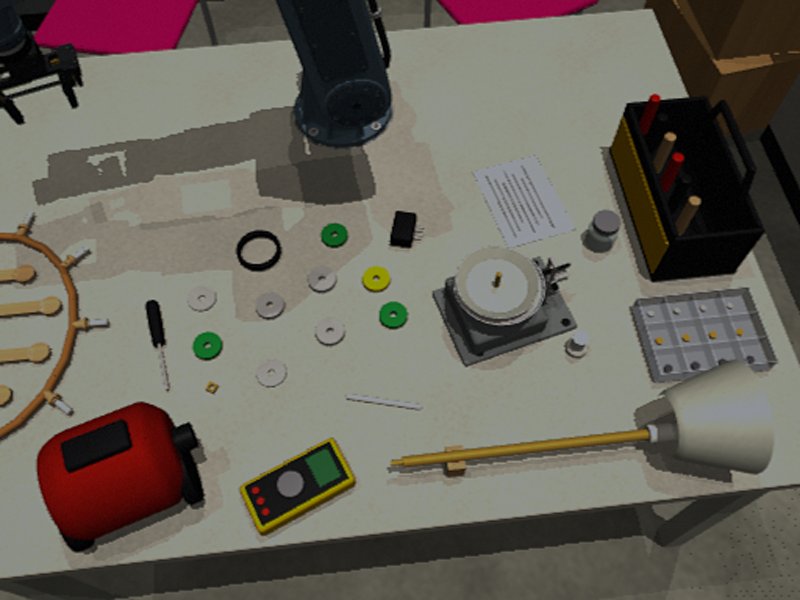

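View pics/wrist0.png

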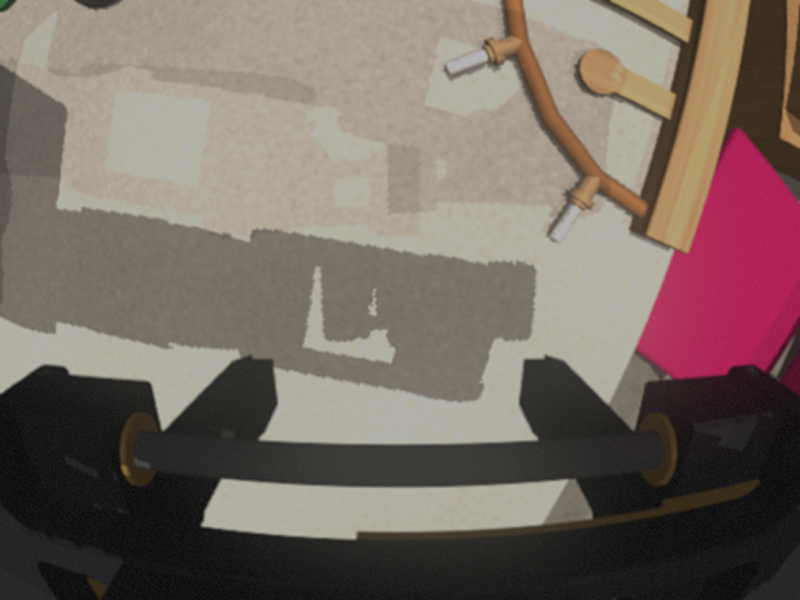

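Top view: white rings at about (516,238), (454,276), (458,341), (516,314) and (588,334). The pan is at (270,270), with the column to its left at (205,290). Green and yellow rings are the look-alikes.

```bash
cat > h.py <<'E'
import numpy as np,cv2,pickle
def focal(c): return c["color"].shape[0]/2/np.tan(np.radians(c["fov_y"])/2)
def ray(c,u,v,fish=False):
    f=focal(c);x=u-c["cx"];y=v-c["cy"]
    if fish:
        r=np.hypot(x,y);th=r/f;k=np.sin(th)/max(r,1e-9);d=np.array([x*k,y*k,np.cos(th)])
    else: d=np.array([x/f,y/f,1.])
    R=np.array(c["R"]);t=np.array(c["t"])
    return -R.T@t, R.T@d
def onz(c,u,v,z,fish=False):
    o,d=ray(c,u,v,fish);return o+d*(z-o[2])/d[2]
def proj(c,X,fish=False):
    p=np.array(c["R"])@np.array(X,float)+np.array(c["t"]);f=focal(c)
    if fish:
        r=np.hypot(p[0],p[1]);th=np.arctan2(r,p[2]);return c["cx"]+f*th*p[0]/r,c["cy"]+f*th*p[1]/r
    return c["cx"]+f*p[0]/p[2],c["cy"]+f*p[1]/p[2]
def xyz(c):
    H,W=c["z_map"].shape;f=focal(c);u,v=np.meshgrid(np.arange(W),np.arange(H));z=c["z_map"]
    P=np.stack([(u-c["cx"])/f*z,(v-c["cy"])/f*z,z],-1)
    return (P-np.array(c["t"]))@np.array(c["R"])
E
python3 - <<'E'
from h import *
c=pickle.load(open("pics/top0.pkl","rb"));s=pickle.load(open("pics/scene0.pkl","rb"))
PT=xyz(c);PS=xyz(s)
for (u,v) in [(516,238),(454,276),(458,341),(516,314),(588,334),(386,288)]:
    u*=.64;v*=.64
    p=onz(c,u,v,8); 
    out=[]
    for P in (PT,PS):
        d=np.hypot(P[...,0]-p[0],P[...,1]-p[1])
        m=(d>9)&(d<24); t=(d>36)&(d<50)
        out+= [np.median(P[m][:,2]),np.median(P[t][:,2])]
    print(np.round(p),np.round(out,1),round(out[0]-out[1],1),round(out[2]-out[3],1))
for n,cc,b in (("top",c,(100,120,240,230)),("scene",s,(265,140,385,240))):
    x0,y0,x1,y1=b;im=cc["color"][y0:y1,x0:x1,::-1]
    cv2.imwrite(f"pics/{n}_sc.png",cv2.resize(im,None,fx=5.5,fy=5.5,interpolation=cv2.INTER_CUBIC))
x0,y0,x1,y1=225,130,400,280
im=c["color"][y0:y1,x0:x1,::-1];cv2.imwrite("pics/rings.png",cv2.resize(im,None,fx=4,fy=4,interpolation=cv2.INTER_CUBIC))
E
```

```text
[ 638. -183.    8.] [ 4.9 -0.8  5.1 -0.7] 5.8 5.9
[568. -69.   8.] [10.6 -1.1 10.9 -0.7] 11.7 11.6
[450. -76.   8.] [11.1 -1.3 11.4 -0.1] 12.3 11.5
[ 499. -182.    8.] [11.1 -1.1 11.1 -0.6] 12.3 11.7
[ 463. -314.    8.] [ 5.4 -1.   5.2 -0.5] 6.4 5.7
[546.  54.   8.] [10.6 -1.2 11.  -0.5] 11.8 11.5
```

View pics/top_sc.png

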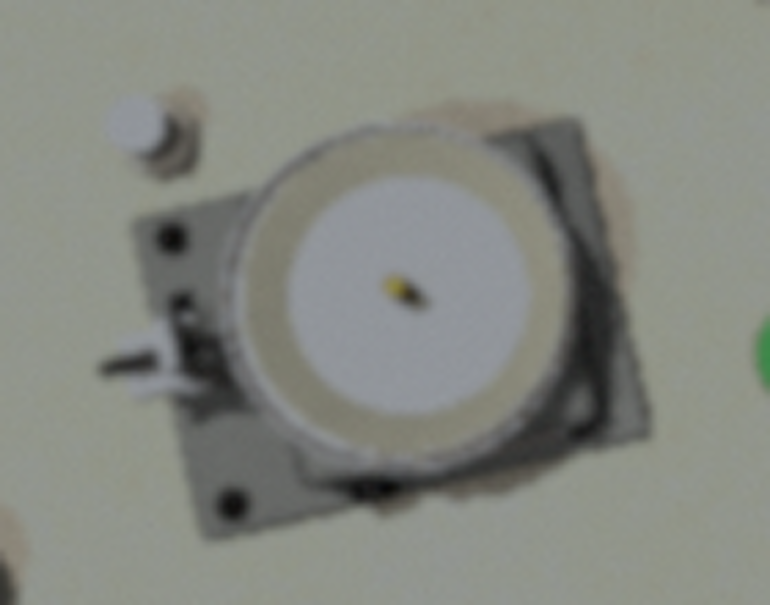

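View pics/scene_sc.png

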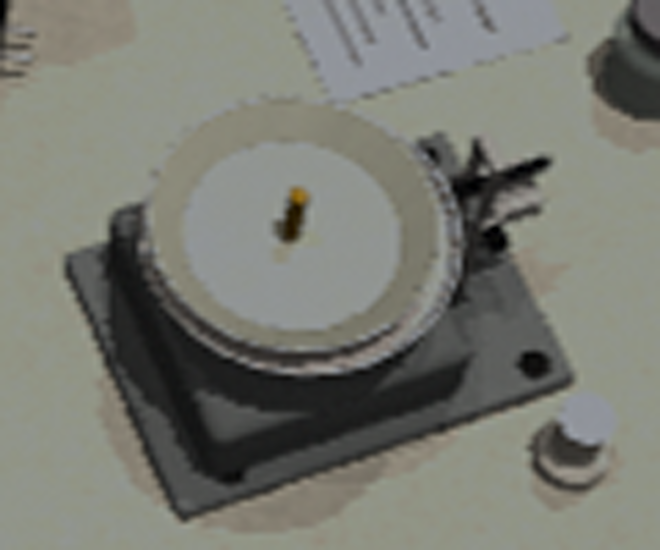

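View pics/rings.png

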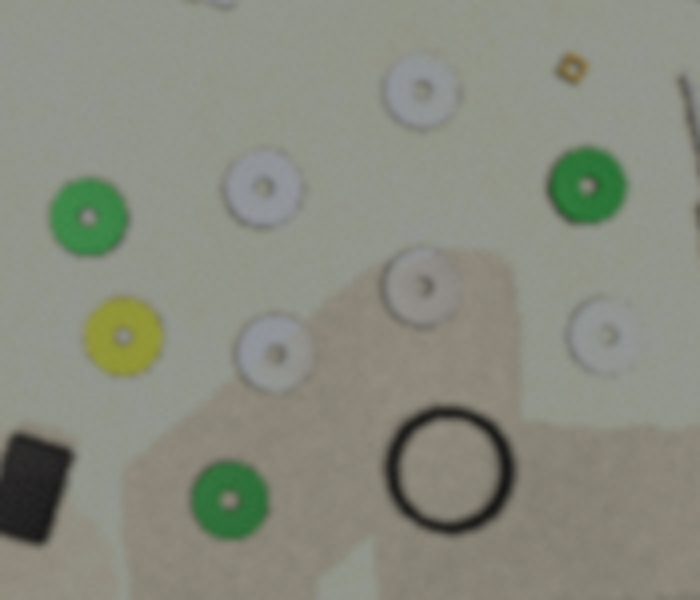

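Run:
```python
from h import *
c=pickle.load(open("pics/top0.pkl","rb"));s=pickle.load(open("pics/scene0.pkl","rb"));w=pickle.load(open("pics/wrist0.pkl","rb"))
for z in (148,153,158): print(z,onz(c,100+398/5.5,120+287/5.5,z),onz(s,265+299/5.5,140+190/5.5,z))
# column / pointer tip top
for z in (130,):print("ptr tip",onz(c,100+100/5.5,120+368/5.5,z),onz(s,265+545/5.5,140+162/5.5,z))
# refined rings by hough-free: segmentation centroid with z
for nm,(u,v),z in [("A",(263,188),12),("B",(273,353),12),("C",(420,287),12),("D",(422,91),6),("E",(605,336),6),("Y",(123,336),12),("G1",(89,217),12),("G2",(586,186),12),("G3",(230,500),12)]:
    print(nm,np.round(onz(c,225+u/4,130+v/4,z),1))
# foot height
P=xyz(c);p=onz(c,172,172,110)
d=np.hypot(P[...,0]-p[0],P[...,1]-p[1])
for r0,r1 in((12,40),(55,58),(60,63),(65,68),(70,72),(73,75)): 
    m=(d>r0)&(d<r1);print(r0,np.round(np.median(P[m][:,2]),1))
# wrist cam in tool frame
from scipy.spatial.transform import Rotation as R
from station import read_state
st=read_state();T=R.from_quat(st["tcp_rot"]).as_matrix();print(T.round(3))
C=-w["R"].T@w["t"];print("cam in tool",T.T@(C-st["eef_pos"]),"axis",T.T@w["R"][2])
for h in (11,0,-30,-80,-100,-150): print(h,proj(w,st["eef_pos"]+T@[0,h if h>0 else -h,0],True))
```

```text
148 [564.27269116 240.86132098 148.        ] [559.10510622 248.19770388 148.        ]
153 [563.73777454 240.00514459 153.        ] [562.00649958 247.11318387 153.        ]
158 [563.20285793 239.1489682  158.        ] [564.90789293 246.02866387 158.        ]
ptr tip [528.45578691 378.83530543 130.        ] [547.0525979  380.63032727 130.        ]
A [566.5 -69.4  12. ]
B [450. -76.  12.]
C [ 496.7 -180.5   12. ]
D [ 637.3 -184.5    6. ]
E [ 462.3 -313.9    6. ]
Y [461.8  29.6  12. ]
G1 [545.5  53.7  12. ]
G2 [ 568.9 -300.1   12. ]
G3 [347.3 -45.4  12. ]
12 112.3
55 114.3
60 117.8
65 122.8
70 125.7
73 125.3
[[-0.958 -0.     0.287]
 [-0.287  0.001 -0.958]
 [-0.    -1.    -0.001]]
cam in tool [ -73.52395804 -134.72576196   -1.76013167] axis [ 2.86043424e-01  9.58216654e-01 -5.41098443e-05]
11 (np.float64(257.75034540798146), np.float64(245.2881531228034))
0 (np.float64(257.9679716411143), np.float64(254.88750739297097))
-30 (np.float64(257.4278250781671), np.float64(231.17761205367066))
-80 (np.float64(256.80834294899273), np.float64(204.44663066576788))
-100 (np.float64(256.62473934590616), np.float64(196.6146279246931))
-150 (np.float64(256.26766786835464), np.float64(181.49756978283284))
```

```bash
cat >> h.py <<'E'
from scipy.spatial.transform import Rotation as Rot
Q=Rot.from_matrix(np.array([[-1,0,0],[0,0,-1],[0,-1,0]]).T).as_quat()
Q2=Rot.from_matrix(np.array([[0,1,0],[0,0,-1],[-1,0,0]]).T).as_quat()
Qm=Rot.from_matrix(np.array([[1,0,0],[0,0,-1],[0,1,0]]).T).as_quat()
Q2m=Rot.from_matrix(np.array([[0,-1,0],[0,0,-1],[1,0,0]]).T).as_quat()
def shot(name):
    from station import read_camera
    c=read_camera("wrist");pickle.dump(c,open(f"pics/{name}.pkl","wb"))
    cv2.imwrite(f"pics/{name}.png",cv2.resize(c["color"][:,:,::-1],(800,600),interpolation=cv2.INTER_CUBIC));return c
E
python3 - <<'E'
from h import *
from station import *
for n,q in (("Q",Q),("Qm",Qm),("Q2",Q2),("Q2m",Q2m)):
    for p in ([563,243,253],[566,-69,112],[450,-76,112],[497,-181,112],[637,-185,112],[462,-314,112],[555,330,253]):
        j=solve_ik(p,q);print(n,p,None if j is None else np.round(j,2))
goto([563,243,253],Q)
s=read_state();print(s["time_s"],s["eef_pos"],s["tcp_rot"],s["wrist_force"])
shot("w1");s=read_state();print(s["time_s"],s["eef_pos"],s["wrist_force"])
E
```

```text
Q [563, 243, 253] [ 0.21  0.26  1.5  -0.    1.38  1.78]
Q [566, -69, 112] [-0.33  0.33  1.72 -0.    1.09  1.24]
Q [450, -76, 112] [-0.43  0.1   2.01 -0.    1.03  1.14]
Q [497, -181, 112] [-0.57  0.25  1.83 -0.    1.06  1.  ]
Q [637, -185, 112] [-0.46  0.51  1.47 -0.    1.16  1.11]
Q [462, -314, 112] [-0.81  0.31  1.75 -0.    1.08  0.76]
Q [555, 330, 253] [ 0.35  0.33  1.41 -0.    1.4   1.92]
Qm [563, 243, 253] [ 0.21  0.26  1.5  -0.    1.38 -1.36]
Qm [566, -69, 112] [-0.33  0.33  1.72 -0.    1.09 -1.9 ]
Qm [450, -76, 112] [-0.43  0.1   2.01 -0.    1.03 -2.  ]
Qm [497, -181, 112] [-0.57  0.25  1.83 -0.    1.06 -2.14]
Qm [637, -185, 112] [-0.46  0.51  1.47 -0.    1.16 -2.03]
Qm [462, -314, 112] [-0.81  0.31  1.75 -0.    1.08 -2.38]
Qm [555, 330, 253] [ 0.35  0.33  1.41 -0.    1.4  -1.22]
Q2 [563, 243, 253] [ 0.21  0.26  1.5  -0.    1.38 -2.93]
Q2 [566, -69, 112] [-0.33  0.33  1.72 -0.    1.09  2.81]
Q2 [450, -76, 112] [-0.43  0.1   2.01 -0.    1.03  2.71]
Q2 [497, -181, 112] [-0.57  0.25  1.83 -0.    1.06  2.57]
Q2 [637, -185, 112] [-0.46  0.51  1.47 -0.    1.16  2.68]
Q2 [462, -314, 112] [-0.81  0.31  1.75 -0.    1.08  2.33]
Q2 [555, 330, 253] [ 0.35  0.33  1.41 -0.    1.4  -2.79]
Q2m [563, 243, 253] [ 0.21  0.26  1.5  -0.    1.38  0.21]
Q2m [566, -69, 112] [-0.33  0.33  1.72 -0.    1.09 -0.33]
Q2m [450, -76, 112] [-0.43  0.1   2.01 -0.    1.03 -0.43]
Q2m [497, -181, 112] [-0.57  0.25  1.83 -0.    1.06 -0.57]
Q2m [637, -185, 112] [-0.46  0.51  1.47 -0.    1.16 -0.46]
Q2m [462, -314, 112] [-0.81  0.31  1.75 -0.    1.08 -0.81]
Q2m [555, 330, 253] [ 0.35  0.33  1.41 -0.    1.4   0.35]
3.2583 [563.31564743 242.26041444 252.98787814] [-3.67884773e-04 -7.07063505e-01  7.07149870e-01  3.54754167e-04] [-0.07549354  0.26129444 -0.62803069]
3.3083 [563.30867516 242.28714899 252.99871305] [-0.70846389  0.08233176 -0.51094978]
```

View pics/w1.png

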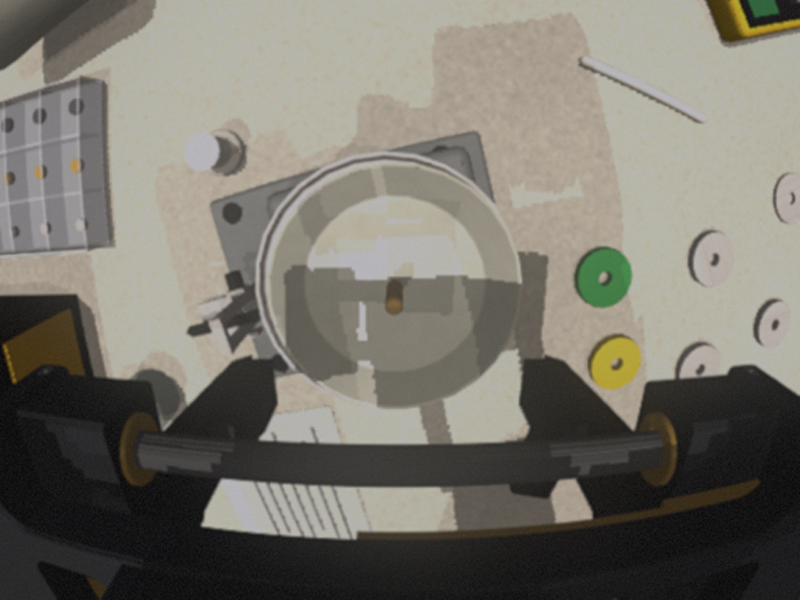

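Run:
```python
from h import *
w=pickle.load(open("pics/w1.pkl","rb"))
im=w["color"][170:210,225:280,::-1];cv2.imwrite("pics/w1c.png",cv2.resize(im,None,fx=12,fy=12,interpolation=cv2.INTER_CUBIC))
im=w["color"][160:250,110:180,::-1];cv2.imwrite("pics/w1d.png",cv2.resize(im,None,fx=6.5,fy=6.5,interpolation=cv2.INTER_CUBIC))
zm=w["z_map"];print(zm[190:202,248:258].round(0))
```

```text
[[249. 247. 245. 246. 244. 245. 245. 247. 250. 255.]
 [245. 246. 245. 244. 245. 244. 245. 245. 247. 252.]
 [245. 245. 244. 244. 246. 244. 244. 246. 246. 249.]
 [245. 245. 243. 244. 245. 243. 243. 244. 245. 245.]
 [246. 246. 244. 244. 245. 244. 245. 244. 244. 245.]
 [245. 245. 244. 244. 243. 246. 245. 246. 246. 246.]
 [246. 244. 246. 245. 246. 244. 246. 245. 246. 245.]
 [245. 245. 245. 246. 246. 245. 247. 245. 246. 247.]
 [245. 244. 245. 246. 244. 245. 247. 247. 245. 289.]
 [247. 246. 247. 247. 246. 245. 245. 246. 248. 288.]
 [288. 247. 247. 246. 245. 247. 247. 247. 287. 288.]
 [288. 288. 289. 289.   0. 248. 290. 290. 288. 289.]]
```

View pics/w1c.png

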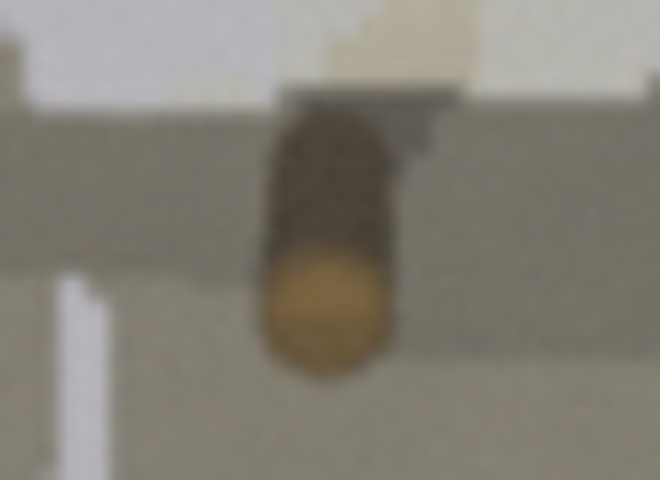

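View pics/w1d.png

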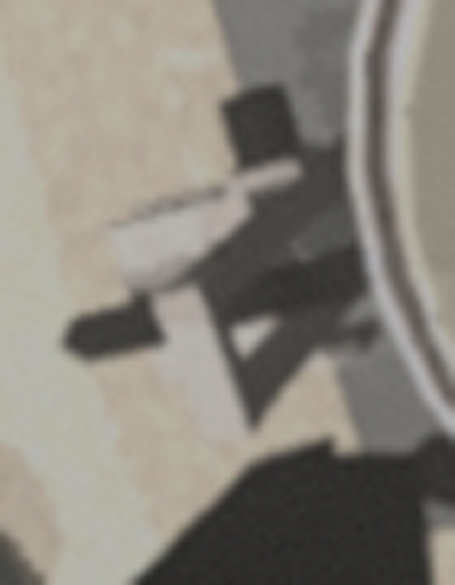

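```bash
cat >> h.py <<'E'
def atdepth(c,u,v,zd):
    o,d=ray(c,u,v,True); # d scaled so camera z = cos th
    R=np.array(c["R"]);return o+d*zd/(R[2]@d)
def wxyz(c):
    H,W=c["z_map"].shape;f=focal(c);u,v=np.meshgrid(np.arange(W),np.arange(H));x=u-c["cx"];y=v-c["cy"]
    r=np.hypot(x,y)+1e-9;th=r/f;k=np.tan(th)/r;z=c["z_map"]
    return (np.stack([x*k*z,y*k*z,z],-1)-np.array(c["t"]))@np.array(c["R"])
E
python3 - <<'E'
from h import *
w=pickle.load(open("pics/w1.pkl","rb"))
print(atdepth(w,251.7,195.6,245.3),onz(w,251.7,195.6,153,True))
P=wxyz(w);t=onz(w,251.7,195.6,153,True)
d=np.hypot(P[...,0]-t[0],P[...,1]-t[1]);ok=w["z_map"]>0
for r0,r1 in((12,40),(42,48),(50,53),(53,56),(56,59),(59,62),(62,65),(65,68),(68,71),(71,74),(74,76),(78,81)): 
    m=(d>r0)&(d<r1)&ok&(P[...,2]<150)&(P[...,2]>90)&(P[...,0]>t[0]);print(r0,r1,np.round(np.median(P[m][:,2]),1),np.round(np.percentile(P[m][:,2],90),1))
# pointer/mark points in crop w1d
for n,(x,y) in dict(tip=(75,335),ptr=(115,328),ptr_in=(145,318),tabL=(160,245),tabL2=(215,215),tabR=(200,370),tabR2=(225,400),thin=(265,175),colend=(285,275),blk=(260,125)).items():
    u,v=110+x/6.5,160+y/6.5;i,j=int(round(v)),int(round(u))
    print(n,np.round(P[i-1:i+2,j-1:j+2].reshape(-1,3)[:, 2]),np.round(P[i,j],1))
E
```

```text
[563.85905218 246.06230104 153.47113418] [563.71330949 246.06686046 153.        ]
12 40 113.6 114.5
42 48 113.6 114.6
50 53 113.7 114.5
53 56 113.8 114.7
56 59 115.3 116.7
59 62 118.1 119.6
62 65 120.8 122.3
65 68 123.5 125.0
68 71 126.2 127.5
71 74 128.8 130.0
74 76 129.4 130.4
78 81 112.3 115.9
tip [104. 104. 103. 103. 102. 102. 103. 103. 103.] [528.9 389.7 101.6]
ptr [102. 103. 102. 102. 103. 103. 104. 102. 102.] [531.9 381.1 103. ]
ptr_in [103. 103. 103. 103. 102. 104. 102. 103. 103.] [532.7 376.7 101.7]
tabL [89. 89. 88. 89. 90. 89. 89. 90. 89.] [541.5 376.5  90.2]
tabL2 [88. 88. 89. 89. 89. 90. 89. 89. 88.] [546.9 366.6  88.9]
tabR [137. 136. 136. 135. 135. 137. 136. 135. 136.] [536.5 352.9 134.6]
tabR2 [136. 136. 136. 136. 136. 136. 136. 136. 136.] [532.  348.7 136.1]
thin [89. 90. 88. 88. 89. 89. 88. 77. 11.] [553.8 356.2  89. ]
colend [103. 104. 103. 103. 103. 103. 103. 103. 102.] [541.3 349.2 103.2]
blk [88. 88. 87. 88. 87. 87. 88. 89. 87.] [562.2 357.3  86.9]
```

Run:
```python
from h import *
from station import *
goto([566.5,-69,111.5],Q)
s=read_state();print(s["time_s"],s["eef_pos"],s["wrist_force"])
c=shot("w2");s=read_state();print(s["eef_pos"])
im=c["color"][150:240,195:315,::-1];cv2.imwrite("pics/w2c.png",cv2.resize(im,None,fx=6,fy=6,interpolation=cv2.INTER_CUBIC))
```

```text
4.6 [567.13185812 -68.30174921 112.15603652] [0.22435348 0.25104972 0.13772686]
[567.22537361 -68.03936361 112.23861979]
```

View pics/w2c.png

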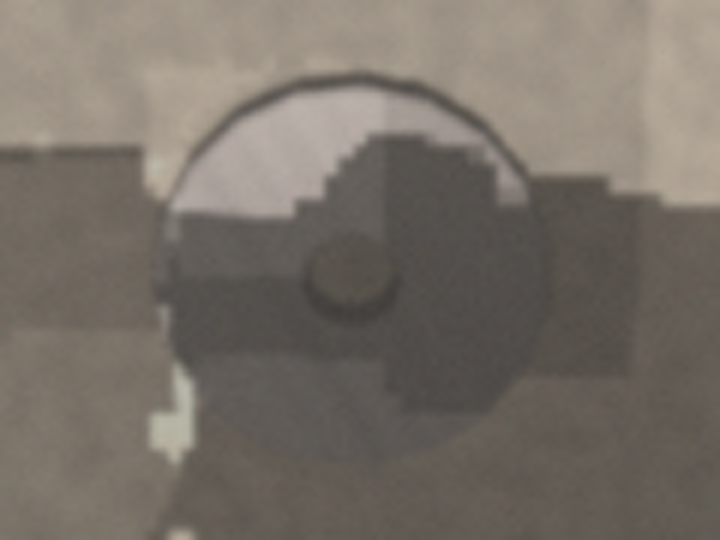

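Run:
```python
from h import *
from station import *
w=pickle.load(open("pics/w2.pkl","rb"))
p=onz(w,253.3,196.1,12,True);print(p, np.median(wxyz(w)[185:190,225:240,2]))
s=read_state();print(s["time_s"],s["eef_pos"],-w["R"].T@w["t"],np.array(w["R"]).round(4).tolist())
w=pickle.load(open("pics/w1.pkl","rb"));print(-w["R"].T@w["t"],np.array(w["R"]).round(4).tolist())
wait(0.3)
for i in range(3):
  s=read_state();print(s["time_s"],s["eef_pos"],s["wrist_force"])
```

```text
[567.14697857 -65.79537024  12.        ] 11.793742548413755
4.65 [567.22537361 -68.03936361 112.23861979] [640.01090876 -66.63613979 247.08857247] [[0.0002, -1.0, 0.0005], [-0.9586, -0.0, 0.2848], [-0.2848, -0.0005, -0.9586]]
[636.35560911 243.79431456 387.8266718 ] [[-0.0017, -1.0, 0.0006], [-0.9582, 0.0018, 0.2859], [-0.2859, -0.0001, -0.9582]]
4.95 [566.74908751 -68.40178671 111.76189457] [ 0.12393476 -0.82192301  0.11383632]
4.95 [566.74908751 -68.40178671 111.76189457] [ 0.12393476 -0.82192301  0.11383632]
4.95 [566.74908751 -68.40178671 111.76189457] [ 0.12393476 -0.82192301  0.11383632]
```

Wrist views: in w1c the tube top is at (326,313). In w2c the bore is centred at (352,279), which puts the ring at (567,-66) and its top at z≈12, as it should be. Next I'll squeeze the ring in two directions. That gives its true centre, and so the camera bias.

```bash
cat >> h.py <<'E'
def avg(n=4,dt=0.05):
    from station import read_state,wait
    E=[];F=[];
    for i in range(n):
        wait(dt);s=read_state();E.append(s["eef_pos"]);F.append(s["wrist_force"])
    return np.mean(E,0),np.mean(F,0),np.std(F,0)[2],s["finger_gap"],s["time_s"],s["tcp_rot"]
E
python3 - <<'E'
from h import *
from station import *
movel([567.1,-65.8,19],vel=120)
gripper_close(6)
a=avg();print("squeeze y",[np.round(x,3) for x in a])
open_gripper()
movel([567.1,a[0][1],19],rot=Q2m,vel=60)
s=read_state();print(s["time_s"])
gripper_close(25)
a=avg();print("squeeze x",[np.round(x,3) for x in a])
E
```

```text
squeeze y [array([567.343, -65.976,  19.284]), array([-0.417, -0.83 ,  3.002]), np.float64(0.334), np.float64(55.008), np.float64(6.667), array([-0.   , -0.707,  0.707, -0.   ])]
9.025
squeeze x [array([567.117, -65.975,  18.988]), array([ 0.313, -0.214,  0.091]), np.float64(0.637), np.float64(54.765), np.float64(9.842), array([ 0.5, -0.5,  0.5, -0.5])]
```

Run:
```python
from h import *
from station import *
movel([567.1,-66,190],vel=150)
goto([563.8,245.9,190],Q2m)
a=avg(8);print("hover",[np.round(x,3) for x in a])
c=shot("w3")
s=read_camera("scene");pickle.dump(s,open("pics/s3.pkl","wb"))
im=s["color"][110:230,250:400,::-1];cv2.imwrite("pics/s3.png",cv2.resize(im,None,fx=5,fy=5,interpolation=cv2.INTER_CUBIC))
```

```text
hover [array([564.247, 244.725, 190.008]), array([ 0.039,  0.402, -2.243]), np.float64(0.482), np.float64(54.912), np.float64(12.725), array([ 0.5, -0.5,  0.5, -0.5])]
```

View pics/w3.png

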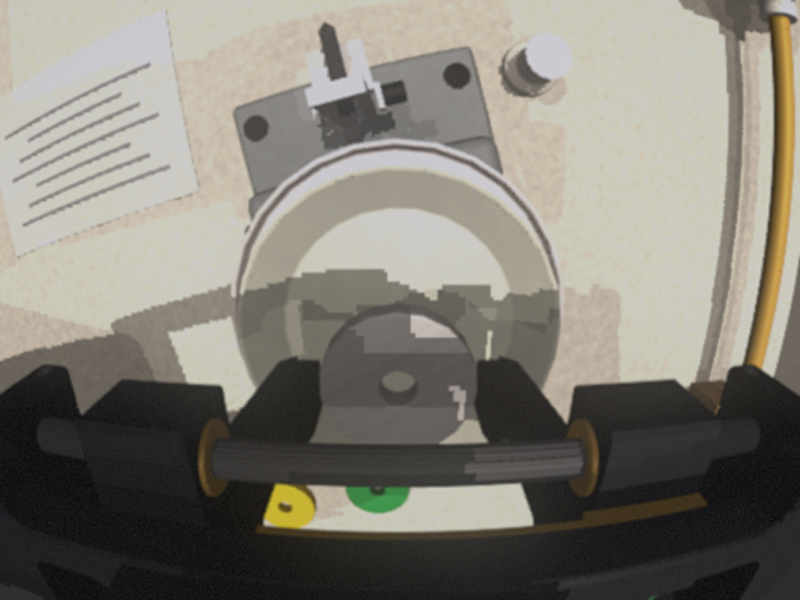

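View pics/s3.png

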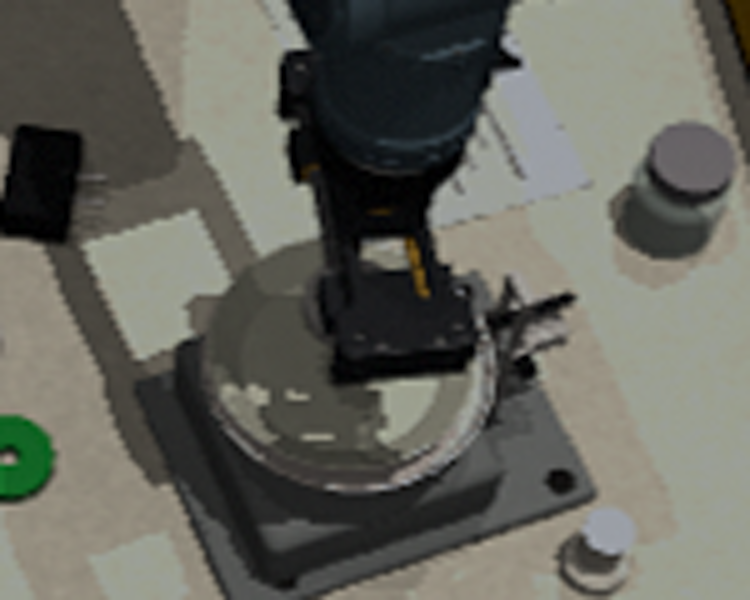

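```bash
cat >> h.py <<'E'
def go_true(p,vel=100,n=3,rot=None,cor=np.zeros(3)):
    "move so that measured eef == p; returns cor"
    from station import movel
    p=np.array(p,float)
    movel(p+cor,rot=rot,vel=vel)
    a=avg(n,0.05);return a
E
python3 - <<'E'
from h import *
from station import *
w=pickle.load(open("pics/w3.pkl","rb"))
print(onz(w,399*.64-.3,384*.64-.3,183,True))
T=np.array([563.8,245.9])
cor=np.array([-.4,1.2,0])
for z,v in ((180,60),(176,30)):
    movel([T[0]+cor[0],T[1]+cor[1],z],vel=v)
    a=avg(6,0.04);print(z,[np.round(x,2) for x in a[:5]])
    cor[:2]+=0.8*(T-a[0][:2])
print(cor)
E
```

```text
[563.59129879 248.90712551 183.        ]
180 [array([563.36, 247.18, 179.9 ]), array([-0.14,  0.02, -2.18]), np.float64(0.63), np.float64(54.9), np.float64(13.39)]
176 [array([563.77, 246.04, 175.99]), array([ 0.19,  0.09, -1.89]), np.float64(0.6), np.float64(54.89), np.float64(13.93)]
[-0.02007586  0.06430056  0.        ]
```

Run:
```python
from h import *
from station import *
c=shot("w4")
im=c["color"][175:300,190:320,::-1];cv2.imwrite("pics/w4c.png",cv2.resize(im,None,fx=6,fy=6,interpolation=cv2.INTER_CUBIC))
e=read_state()["eef_pos"];print(e)
P=wxyz(c)
for z in (11,12,13): 
  u,v=proj(c,[e[0],e[1],e[2]-19+z],True);print("expected bore top",u,v,(u-190)*6,(v-175)*6)
  t=np.linspace(0,2*np.pi,8,endpoint=False)
# z over ring top
for dx,dy in ((-18,0),(18,0),(0,18),(0,12),(0,-12),(12,12),(-12,12)):
  u,v=proj(c,[e[0]+dx,e[1]+dy,e[2]-7],True);i,j=int(round(v)),int(round(u));print(dx,dy,np.median(P[i-1:i+2,j-1:j+2].reshape(-1,3),0).round(1),e[2]-7)
```

```text
[563.7962945  246.1020831  176.09683144]
expected bore top 255.86758582748755 250.58748766360713 395.20551496492527 453.5249259816428
expected bore top 255.87509518808727 251.45084981983624 395.25057112852363 458.7050989190174
expected bore top 255.882682550134 252.32376297272097 395.29609530080404 463.9425778363258
-18 0 [545.5 246.2 169.1] 169.09683143500436
18 0 [581.7 246.1 168.8] 169.09683143500436
0 18 [563.8 264.5 169.4] 169.09683143500436
0 12 [563.8 258.4 169.2] 169.09683143500436
0 -12 [563.9 234.3 168.8] 169.09683143500436
12 12 [575.9 257.8 169.2] 169.09683143500436
-12 12 [551.9 257.9 168.8] 169.09683143500436
```

View pics/w4c.png

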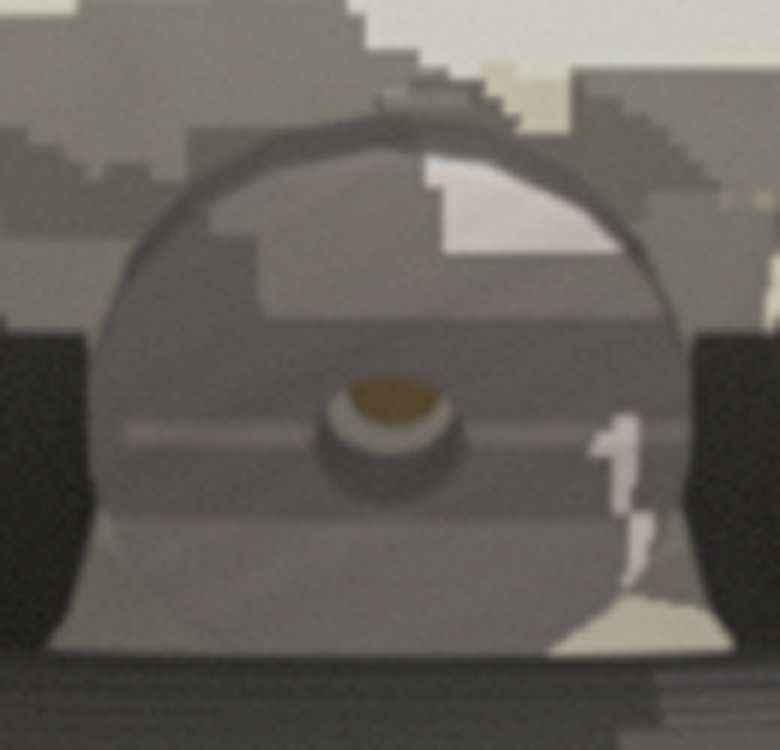

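Run:
```python
from h import *
c=pickle.load(open("pics/w4.pkl","rb"));e=np.array([563.8,246.1,176.1])
def circ(x,y,z,r):
    t=np.linspace(0,2*np.pi,60);q=np.array([proj(c,[x+r*np.cos(a),y+r*np.sin(a),z],True) for a in t])
    q=(q-[190,175]+.5)*6;return q[:,0].min().round(),q[:,0].max().round(),q[:,1].min().round(),q[:,1].max().round()
print("bore top",circ(e[0],e[1],e[2]-7,6.3),"obs 316 465 375 505")
print("bore bot",circ(e[0],e[1],e[2]-19,6.3),"obs lower 455")
print("outer top",circ(e[0],e[1],e[2]-7,28),"obs 90 690 150 ?")
print("tube",circ(563.8,245.9,153.5,5),circ(563.8,245.9,153.5,3.8),"obs 348 440 . 425")
```

```text
bore top (np.float64(328.0), np.float64(469.0), np.float64(399.0), np.float64(522.0)) obs 316 465 375 505
bore bot (np.float64(332.0), np.float64(464.0), np.float64(343.0), np.float64(461.0)) obs lower 455
outer top (np.float64(87.0), np.float64(709.0), np.float64(165.0), np.float64(714.0)) obs 90 690 150 ?
tube (np.float64(346.0), np.float64(449.0), np.float64(342.0), np.float64(434.0)) (np.float64(359.0), np.float64(437.0), np.float64(353.0), np.float64(423.0)) obs 348 440 . 425
```

Run:
```python
from h import *
from station import *
X,Y=564.1,246.0
def rd(z,v,n=6):
    movel([X,Y,z],vel=v)
    a=avg(n,0.03);print(z,[np.round(x,2) for x in a[:5]]);return a
a=rd(168,30)
if abs(a[1][2]+2.1)<0.8:
    a=rd(158,40)
    if abs(a[1][2]+2.1)<0.8:
        a=rd(136,40)
        for z in (133,131,129): 
            a=rd(z,15)
c=shot("w5")
```

```text
168 [array([564.04, 245.95, 167.91]), array([-0.21, -0.12, -2.11]), np.float64(0.2), np.float64(54.75), np.float64(14.6)]
158 [array([563.98, 245.94, 157.85]), array([-0.57, -0.83, -2.5 ]), np.float64(0.3), np.float64(54.64), np.float64(15.2)]
136 [array([564.  , 245.99, 136.08]), array([-0.48, -1.25, -1.57]), np.float64(0.27), np.float64(54.64), np.float64(16.1)]
133 [array([564.11, 246.01, 133.02]), array([-0.39, -1.41, -1.45]), np.float64(0.2), np.float64(54.67), np.float64(16.65)]
131 [array([564.08, 246.  , 130.96]), array([-0.26, -1.23, -1.82]), np.float64(0.42), np.float64(54.42), np.float64(17.13)]
129 [array([564.09, 245.98, 129.02]), array([-0.78, -1.39, -0.8 ]), np.float64(0.41), np.float64(54.52), np.float64(17.62)]
```

View pics/w5.png

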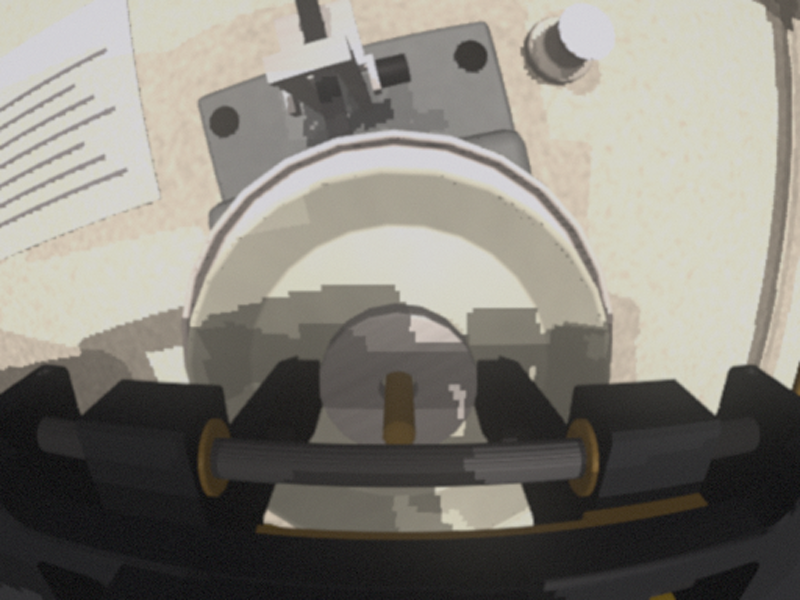

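```bash
cat >> h.py <<'E'
def floorz(c,x=563.9,y=246.):
    P=wxyz(c);d=np.hypot(P[...,0]-x,P[...,1]-y);ok=(c["z_map"]>0)&(P[...,1]>y+5)
    m=ok&(d>33)&(d<50)&(P[...,2]<118)&(P[...,2]>80);
    return np.median(P[m][:,2]),m.sum()
E
python3 - <<'E'
from h import *
from station import *
for n in ("w1","w3","w4","w5"): print(n,floorz(pickle.load(open(f"pics/{n}.pkl","rb"))))
X,Y=564.0,245.6
def rd(z,v,n=6):
    movel([X,Y,z],vel=v)
    a=avg(n,0.03);c=read_camera("wrist");print(z,[np.round(x,2) for x in a[:5]],floorz(c));return a
for z in (127.5,126): a=rd(z,12)
E
```

```text
w1 (np.float64(113.65750340123476), np.int64(2105))
w3 (np.float64(113.64371470001107), np.int64(3675))
w4 (np.float64(113.65443081314612), np.int64(4156))
w5 (np.float64(109.87544860551213), np.int64(6251))
127.5 [array([564.12, 245.84, 127.63]), array([-0.19,  0.31, -0.63]), np.float64(0.79), np.float64(54.45), np.float64(18.15)] (np.float64(108.50395590470653), np.int64(6276))
126 [array([564.08, 245.74, 126.08]), array([ 0.04,  1.44, -0.11]), np.float64(0.37), np.float64(54.53), np.float64(18.68)] (np.float64(106.96236790289993), np.int64(6318))
```

Run:
```python
from h import *
from station import *
movel([564.05,245.8,125.6],vel=10)
a=avg(8,0.03);c=read_camera("wrist");print([np.round(x,2) for x in a[:5]],floorz(c))
open_gripper()
for i in range(4):
    c=read_camera("wrist");s=read_state();print(s["time_s"],s["finger_gap"],floorz(c)); wait(0.1)
shot("w6")
movel([564.05,245.8,200],vel=120)
c=shot("w7");print(read_state()["time_s"],floorz(c))
```

```text
[array([564.07, 245.7 , 125.6 ]), array([0.21, 0.54, 0.04]), np.float64(0.37), np.float64(54.5), np.float64(19.24)] (np.float64(106.47527929961466), np.int64(6328))
19.9917 88.22403395756778 (np.float64(106.76017391094337), np.int64(6462))
20.1417 88.18272315096684 (np.float64(106.8285180841309), np.int64(6473))
20.2917 88.21271610221062 (np.float64(106.79209701172367), np.int64(6462))
20.4417 88.10795777642444 (np.float64(106.79997444478587), np.int64(6457))
21.4083 (np.float64(106.76127728031827), np.int64(3224))
```

View pics/w7.png

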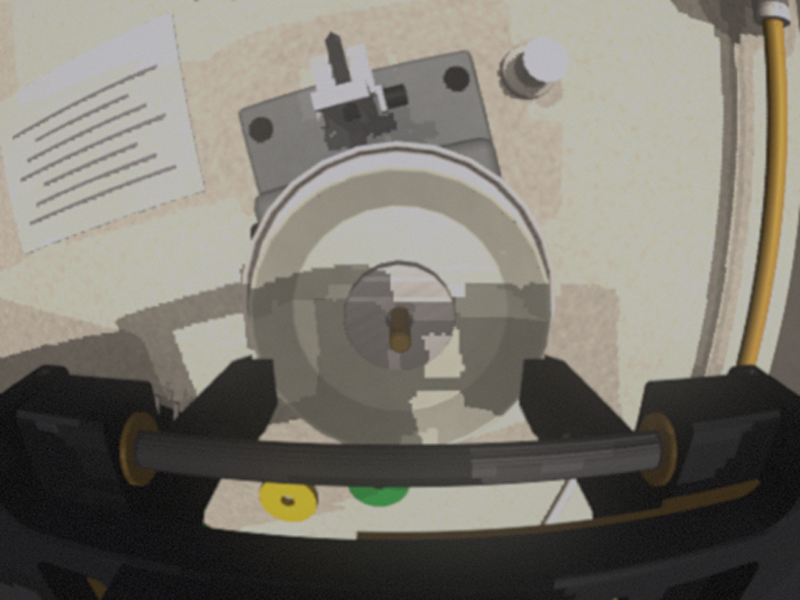

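First ring is seated and the pan sank 6.9 mm (floor 113.65 → 106.78). Next I need the height of the mark.

Run:
```python
from h import *
for n,(x0,y0,x1,y1) in (("w7",(180,15,275,95)),("w5",(150,0,275,80))):
    c=pickle.load(open(f"pics/{n}.pkl","rb"));P=wxyz(c)
    im=c["color"][y0:y1,x0:x1,::-1];k=6
    z=np.clip((P[y0:y1,x0:x1,2]-60)/80*255,0,255).astype(np.uint8)
    zi=cv2.applyColorMap(z,cv2.COLORMAP_TURBO)
    cv2.imwrite(f"pics/{n}m.png",np.vstack([cv2.resize(im,None,fx=k-2,fy=k-2,interpolation=cv2.INTER_CUBIC),cv2.resize(zi,None,fx=k-2,fy=k-2,interpolation=cv2.INTER_NEAREST)]))
c=pickle.load(open("pics/w7.pkl","rb"));P=wxyz(c)
np.set_printoptions(linewidth=250)
print(P[22:80:2,192:260:2,2].round(0).astype(int))
```

```text
[[  2   0  -1  -1  -2   0   0  -1  -1  94  95  96   1   0  -1   1   0   0  -1  -1   1   0   0   0  -2   0   0   0  -1  -1  -1   0   2   0]
 [  0   1  -1   1   2   1  -2  -1   1  97  95  96  95   0   0  -1   1   0   0   0  -1   0   1   0   0   0   0  -1  -1   0   1   0  -2  -1]
 [ -1   0   1   1   0  -1   0   0  96  95  96  96  95  94  -1   0  -1   0   2  -1   0   1  -1   0   1  -1   0  -1   0   0   0   1  -1   0]
 [ -1   1  -1  -1  -1   0   0   0   0  96  96  96  95 334   0   1   1   0 334  89  89   0   2   1  -1   2   1  -1   0   0  -1   0   1   0]
 [  0   0   0  -1   0  -2   0  -2   0  95  97  95  96  96  88  88  88  89  89  88  89   1   0   0  -2  -1   0   1   0   0   1  -1   1   2]
 [  1   0   1   0   1   0   0  -1   0  96  95  97  96  96  88  88  89  89  89  89  89   0   0   0  -1  -1  -2   1   0   1  -1   0  -1  -1]
 [ -2   0   0   1  -1   0   1   0  89  96  97  95  95  97  95  87  89  88  89  90  90  90   0   0   0   0  -2   0   0   1  -1   0  -1   0]
 [ -1   0   0   1  90  88  89  88  88  95  95  96  96  96  94  90  89  89  89  89  89  90   1   0   1  -2   0  -1  -1  -1  -1  
[... 2231 characters left out ...]
 11]
 [ 13  12  13  12  13 135 134 131 124 120 119 114  99  76  94  96  94  96  95  12  90  87  84  82 334  13  89  88  12  13  12  13  13  14]
 [ 11  13  12  12  12  13  88 114 111 109 107 105  95  79  97  95  97  96  96  13  12  71  68  64  61  10  13  13  11  12  11  12  12  11]
 [ 13  12  11  11  13  12  88  88 103 101  97  97  92  84  95  96  95  97  95  12  12  13  55  52  47  37  12  11  12  13  12  11  12  13]
 [ 11  12  12  12  11  12  89  88  83  13  84  81  78  75  71  96  95  96  96  97  13  12  43  39  35  30  11  11  12  11  12  11  12  11]
 [ 13  12  11  13  13  12  88  89  88  12  12  67  65  64  59  98  95  96  96  95  12  12  11  15  11  12  11  12  13  12  12  11  11  12]]
```

View pics/w7m.png

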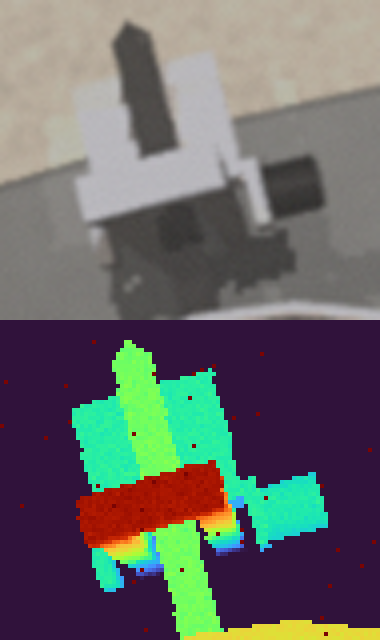

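Run:
```python
from h import *
from station import *
q0=np.array(read_state()["joints"]);print(q0.round(2))
M=np.array([536.,383,86]);ct=np.array([-73.5,-134.7,-1.8]);ax=np.array([.286,.958,0])
B=np.stack([np.cross([0,0,1.],ax)*0+np.array([.958,-.286,0]),ax,[0,0,1.]],1) # tool-frame basis: cols (a, axis, z)
res=[]
for az in range(0,360,20):
  for el in (15,25,35,45):
    for dist in (230,280):
      v=np.array([np.cos(np.radians(az))*np.cos(np.radians(el)),np.sin(np.radians(az))*np.cos(np.radians(el)),np.sin(np.radians(el))])
      d=-v
      for roll in range(0,360,30):
        up=np.array([0,0,1.]);e1=np.cross(d,up);e1/=np.linalg.norm(e1);e2=np.cross(e1,d)
        a=np.cos(np.radians(roll))*e1+np.sin(np.radians(roll))*e2
        W=np.stack([a,d,np.cross(a,d)],1);Rt=W@B.T
        if np.linalg.det(Rt)<0: continue
        p=M+v*dist-Rt@ct
        tip=p+Rt@[0,11,0]
        if p[2]<60 or min(tip[2],(p+Rt@[0,11,60])[2],(p+Rt@[0,11,-60])[2])<40: continue
        if np.linalg.norm(tip[:2]-[563.9,246])<150 and tip[2]<190: continue
        j=solve_ik(p,Rot.from_matrix(Rt).as_quat())
        if j is None: continue
        res.append((np.abs(np.array(j)-q0).max(),az,el,dist,roll,p.round(0),tip.round(0),np.round(j,2)))
res.sort(key=lambda r:r[0]+ (r[2]>30)*.3)
print(len(res))
for el in (15,25,35,45):
  for r in [r for r in res if r[2]==el][:5]: print(r)
```

```text
[ 0.22  0.32  1.55 -0.    1.28  0.22]
441
(np.float64(0.7980088232194685), 100, 15, 230, 90, array([526., 451., 137.]), array([527., 442., 132.]), array([ 0.83,  1.05,  0.83, -0.8 ,  1.91,  0.64]))
(np.float64(0.8713988387184474), 120, 15, 280, 120, array([492., 494., 145.]), array([495., 485., 140.]), array([ 0.94,  1.03,  0.88, -0.87,  1.87,  0.01]))
(np.float64(0.8862738161213193), 100, 15, 280, 90, array([517., 499., 150.]), array([519., 490., 145.]), array([ 0.88,  1.13,  0.66, -0.8 ,  2.01,  0.6 ]))
(np.float64(0.8872566535897685), 120, 15, 230, 120, array([516., 453., 132.]), array([519., 444., 127.]), array([ 0.88,  0.99,  0.98, -0.89,  1.79,  0.02]))
(np.float64(0.8910850339669151), 120, 15, 280, 90, array([479., 485., 150.]), array([484., 477., 145.]), array([ 0.96,  0.89,  1.08, -0.89,  1.7 ,  0.57]))
(np.float64(0.6749424552246849), 100, 25, 230, 90, array([528., 441., 149.]), array([529., 433., 141.]), array([ 0.79,  0.92,  0.95, -0.67,  1.79,  0.64]))
(np.float64(0.7380949323511203), 100, 25, 280, 90, array([520., 486., 170.]), array([521., 478., 163.]), array([ 0.84,  
[... 1368 characters left out ...]
ray([533., 412., 155.]), array([ 0.68,  0.68,  1.18, -0.43,  1.54,  0.57]))
(np.float64(0.4882183438740658), 120, 45, 230, 120, array([532., 424., 161.]), array([534., 419., 152.]), array([ 0.71,  0.7 ,  1.16, -0.49,  1.55, -0.2 ]))
(np.float64(0.4979725569119434), 100, 45, 280, 90, array([526., 452., 200.]), array([527., 446., 191.]), array([ 0.72,  0.69,  1.08, -0.42,  1.64,  0.57]))
(np.float64(0.49924121863498366), 120, 45, 230, 90, array([521., 413., 165.]), array([523., 409., 155.]), array([ 0.71,  0.56,  1.35, -0.5 ,  1.35,  0.32]))
(np.float64(0.519845419142095), 160, 45, 280, 90, array([471., 408., 200.]), array([476., 407., 191.]), array([ 0.73,  0.26,  1.7 , -0.52,  1.  , -0.25]))
```

Run:
```python
from h import *
from station import *
print(read_state()["time_s"])
move_j([0.84,.97,.81,-.67,1.89,.62])
c=shot("w8");print(read_state()["time_s"])
u,v=map(int,proj(c,[536,383,86],True));print(u,v)
im=c["color"][max(0,v-50):v+50,u-60:u+60,::-1];cv2.imwrite("pics/w8m.png",cv2.resize(im,None,fx=6,fy=6,interpolation=cv2.INTER_CUBIC))
```

```text
21.4083
22.4583
254 192
```

View pics/w8m.png

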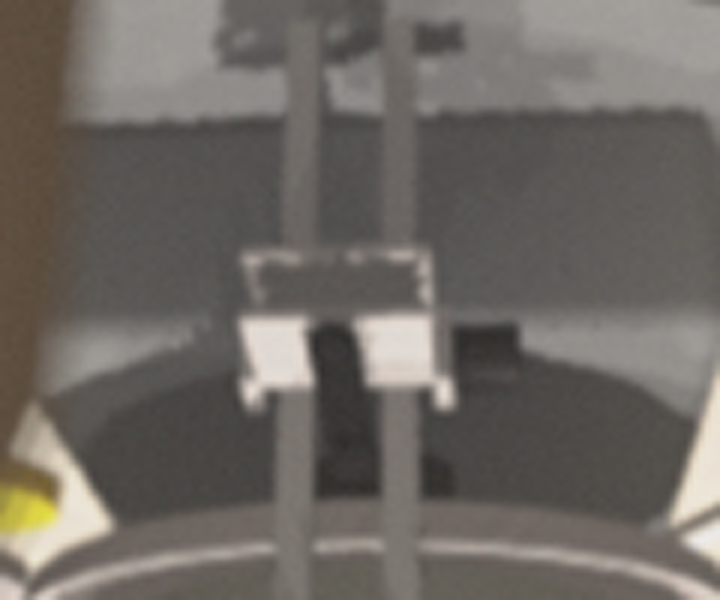

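Run:
```python
from h import *
c=pickle.load(open("pics/w8.pkl","rb"));P=wxyz(c)
np.set_printoptions(linewidth=220)
x0,y0=254-60,192-50
for xc in (265,280,400,420): 
    j=int(round(x0+xc/6))
    print(xc);print(np.array([[y*6,*P[y0+y,j].round(1)] for y in range(37,68)]).T.round(1))
# front plane: from front edge pt
n=np.array([-.17,.985,0])
im=c["color"][y0+35:y0+72,x0+35:x0+80,::-1];cv2.imwrite("pics/w8z.png",cv2.resize(im,None,fx=16,fy=16,interpolation=cv2.INTER_CUBIC))
```

```text
265
[[222.  228.  234.  240.  246.  252.  258.  264.  270.  276.  282.  288.  294.  300.  306.  312.  318.  324.  330.  336.  342.  348.  354.  360.  366.  372.  378.  384.  390.  396.  402. ]
 [526.8 526.7 526.7 526.8 519.7 519.8 520.  520.4 520.5 520.8 521.2 521.4 521.8 522.2 519.9 519.9 520.2 520.4 520.9 521.2 521.3 521.6 522.  522.4 522.7 523.  523.2 530.3 530.6 531.  531.5]
 [318.4 319.8 319.7 319.  382.2 381.6 380.  377.  376.1 373.9 370.2 369.  365.5 363.  383.1 383.2 380.5 379.5 375.5 372.6 372.4 370.  366.6 363.4 360.9 358.9 357.  296.4 294.2 291.4 286.8]
 [ 39.3  41.4  42.7  43.7  77.   77.8  78.1  77.7  78.3  78.3  77.6  78.1  77.6  77.6  88.   89.1  88.9  89.5  88.7  88.5  89.4  89.5  89.   88.7  88.8  89.   89.3  65.4  65.9  66.1  65.6]]
280
[[222.  228.  234.  240.  246.  252.  258.  264.  270.  276.  282.  288.  294.  300.  306.  312.  318.  324.  330.  336.  342.  348.  354.  360.  366.  372.  378.  384.  390.  396.  402. ]
 [526.1 526.2 526.2 522.5 522.6 522.6 522.7 523.1 523.5 523.7 524.  524.4 524.7 525.  522.8 522.8 523.1 523.2 523.8 523.9 524.3 524.5 524.9 525.2 
[... 1243 characters left out ...]
276.  282.  288.  294.  300.  306.  312.  318.  324.  330.  336.  342.  348.  354.  360.  366.  372.  378.  384.  390.  396.  402. ]
 [557.3 557.3 557.1 543.9 543.9 544.3 544.7 545.2 545.6 546.3 546.3 547.2 547.5 544.  543.9 543.9 544.5 544.9 545.3 545.6 546.4 546.9 547.4 548.  548.3 548.9 549.6 561.7 562.4 563.1 563.8]
 [325.9 326.1 327.  388.4 388.1 386.6 384.7 382.  380.4 376.8 376.9 372.7 371.1 387.5 387.7 387.8 385.  383.1 381.3 379.6 375.8 373.4 371.1 368.  366.8 363.9 360.7 303.8 300.5 297.3 293.6]
 [ 40.2  41.7  43.5  76.8  77.7  78.   78.1  77.8  78.1  77.4  78.5  77.6  77.9  86.9  88.   89.1  88.8  89.   89.2  89.5  88.8  88.9  88.9  88.6  89.2  89.1  88.8  66.   66.   66.   65.8]]
```

View pics/w8z.png

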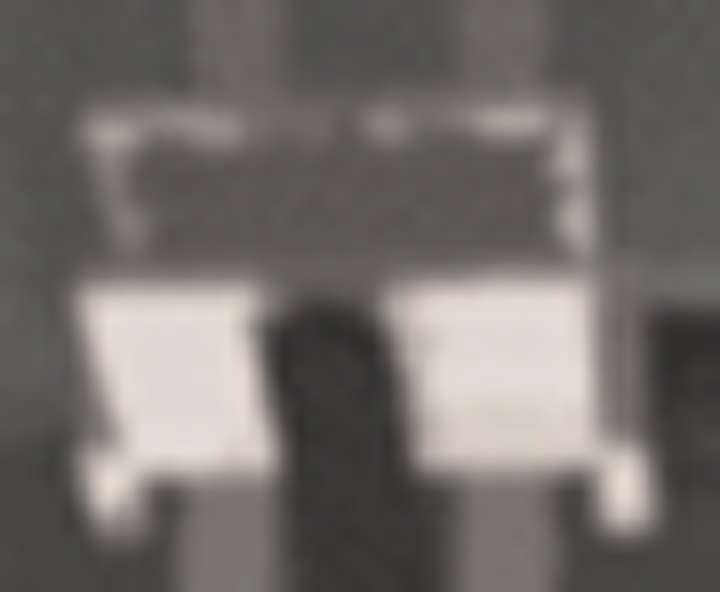

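Side view: the lower lip top is at z=78.1 and the upper lip spans 87.1–89.1, so the mark is at about 82.6. The pointer's middle is at about 94.6, so it needs another 12 ± 3.5 mm. Next is a second thick ring.

Run:
```python
from h import *
from station import *
goto([520,220,235],Q2m)
goto([450.6,-72.6,112],Q2m)
c=shot("w9");s=read_state();print(s["time_s"],s["eef_pos"])
im=c["color"][150:240,195:315,::-1];cv2.imwrite("pics/w9c.png",cv2.resize(im,None,fx=6,fy=6,interpolation=cv2.INTER_CUBIC))
```

```text
24.8333 [451.55079302 -71.87001702 112.46931705]
```

View pics/w9c.png

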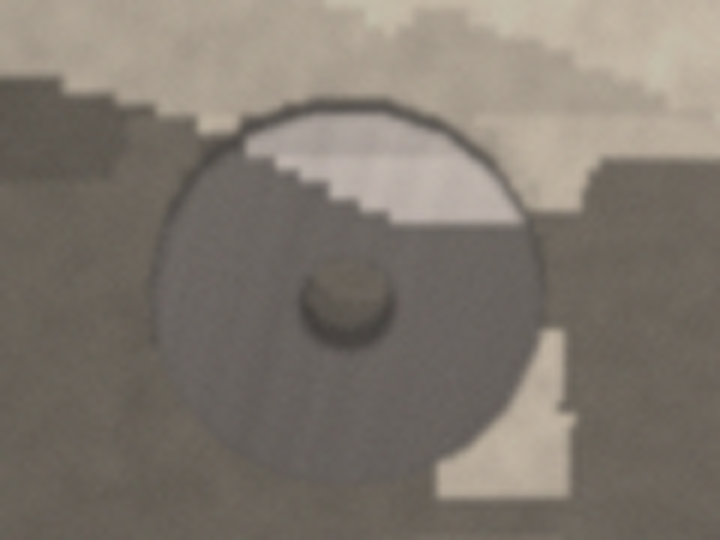

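Run:
```python
from h import *
from station import *
c=pickle.load(open("pics/w9.pkl","rb"));p=onz(c,252.5,200.0,12,True);print(p, np.median(wxyz(c)[210:222,245:258,2]))
assert abs(p[0]-450.6)<3 and abs(p[1]+72.6)<4
movel([p[0],p[1],16],vel=130)
gripper_close(25)
a=avg(2,.03);print([np.round(x,2) for x in a[:5]])
movel([p[0],p[1],185],vel=180)
movel([564.0,245.8,185],vel=250)
a=avg(6,.03);print([np.round(x,2) for x in a[:5]])
movel([564.0,245.8,168],vel=60)
a=avg(6,.03);print([np.round(x,2) for x in a[:5]])
c=shot("w10");print(floorz(c))
im=c["color"][175:300,190:320,::-1];cv2.imwrite("pics/w10c.png",cv2.resize(im,None,fx=6,fy=6,interpolation=cv2.INTER_CUBIC))
e=a[0]
def circ(x,y,z,r):
    t=np.linspace(0,2*np.pi,60);q=np.array([proj(c,[x+r*np.cos(a),y+r*np.sin(a),z],True) for a in t])
    q=(q-[190,175]+.5)*6;return q[:,0].min().round(),q[:,0].max().round(),q[:,1].min().round(),q[:,1].max().round()
print("bore top",circ(e[0],e[1],e[2]-4,6.3))
print("bore bot",circ(e[0],e[1],e[2]-16,6.3))
print("tube",circ(563.9,245.9,146.7,5),circ(563.9,245.9,146.7,3.8))
```

```text
[449.10986647 -73.30015385  12.        ] 11.885408566550314
[array([449.41, -73.41,  16.28]), array([-0.19,  0.54,  3.59]), np.float64(0.01), np.float64(55.53), np.float64(26.4)]
[array([563.93, 244.84, 185.05]), array([-0.13,  0.1 , -2.17]), np.float64(0.57), np.float64(55.36), np.float64(29.2)]
[array([564.06, 245.85, 167.99]), array([ 0.05,  0.1 , -2.01]), np.float64(0.44), np.float64(55.19), np.float64(29.83)]
(np.float64(106.75319243853468), np.int64(4184))
bore top (np.float64(325.0), np.float64(468.0), np.float64(413.0), np.float64(538.0))
bore bot (np.float64(329.0), np.float64(463.0), np.float64(356.0), np.float64(475.0))
tube (np.float64(343.0), np.float64(446.0), np.float64(345.0), np.float64(437.0)) (np.float64(355.0), np.float64(434.0), np.float64(356.0), np.float64(426.0))
```

View pics/w10c.png

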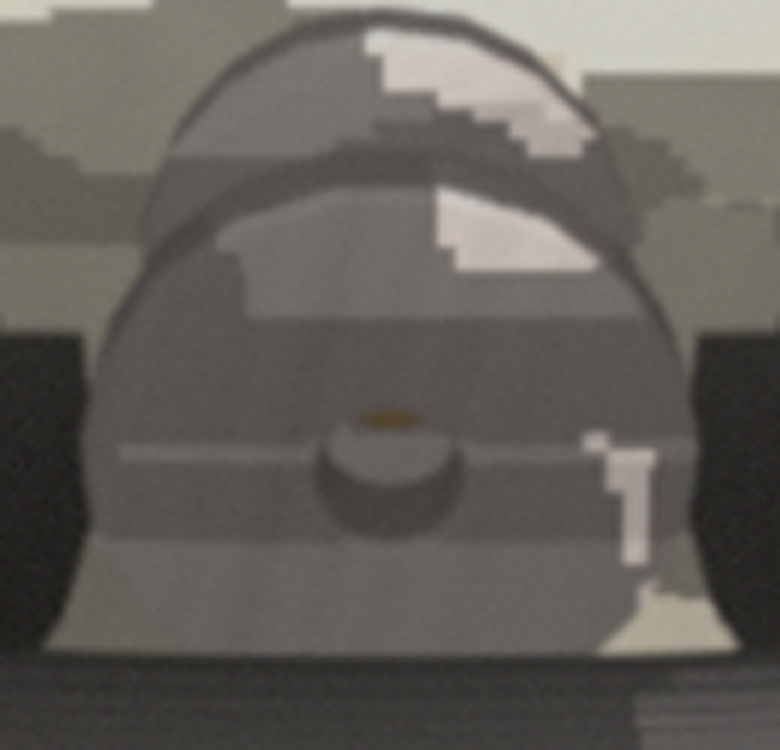

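Run:
```python
from h import *
from station import *
movel([564.4,247.8,165.5],vel=30)
a=avg(4,.03);print([np.round(x,2) for x in a[:5]])
c=shot("w11");print(floorz(c))
im=c["color"][175:300,190:320,::-1];cv2.imwrite("pics/w11c.png",cv2.resize(im,None,fx=6,fy=6,interpolation=cv2.INTER_CUBIC))
e=a[0]
def circ(x,y,z,r):
    t=np.linspace(0,2*np.pi,60);q=np.array([proj(c,[x+r*np.cos(a),y+r*np.sin(a),z],True) for a in t])
    q=(q-[190,175]+.5)*6;return q[:,0].min().round(),q[:,0].max().round(),q[:,1].min().round(),q[:,1].max().round()
print("bore top",circ(e[0],e[1],e[2]-4,6.3))
print("bore bot",circ(e[0],e[1],e[2]-16,6.3))
print("tube",circ(563.9,245.9,146.7,5),circ(563.9,245.9,146.7,3.8))
```

```text
[array([564.34, 247.86, 165.43]), array([ 0.1 ,  0.3 , -2.82]), np.float64(0.74), np.float64(55.27), np.float64(30.28)]
(np.float64(106.76528790200277), np.int64(4277))
bore top (np.float64(326.0), np.float64(470.0), np.float64(413.0), np.float64(538.0))
bore bot (np.float64(331.0), np.float64(464.0), np.float64(356.0), np.float64(475.0))
tube (np.float64(341.0), np.float64(445.0), np.float64(375.0), np.float64(468.0)) (np.float64(353.0), np.float64(432.0), np.float64(387.0), np.float64(457.0))
```

View pics/w11c.png

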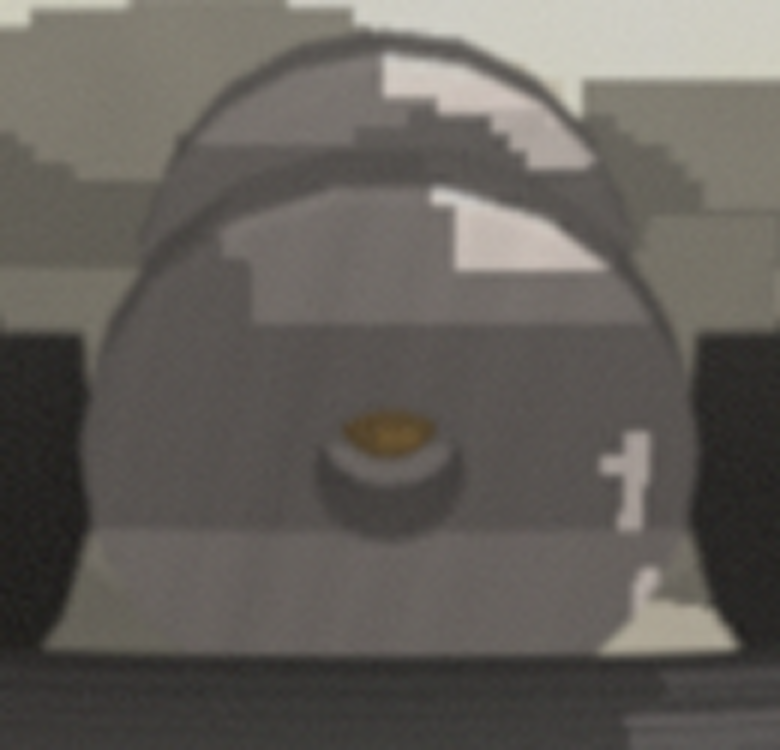

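Run:
```python
from h import *
from station import *
X,Y=564.35,247.8
def rd(z,v,n=5):
    movel([X,Y,z],vel=v)
    a=avg(n,0.03);c=read_camera("wrist");f=floorz(c)[0];print(z,[np.round(x,2) for x in a[:5]],f);return a,f
a,f=rd(157,30)
if f>106.3:
    a,f=rd(137,50)
    if f>106.3:
        a,f=rd(133,20); a,f=rd(130,15)
        if f>100: a,f=rd(128.6,10,8)
```

```text
157 [array([564.38, 247.79, 156.98]), array([ 0.03,  0.22, -2.21]), np.float64(0.48), np.float64(55.43), np.float64(30.92)] 106.78868186925035
137 [array([564.46, 247.88, 137.09]), array([ 0.2,  0.2, -2.1]), np.float64(0.62), np.float64(55.43), np.float64(31.69)] 106.29736321799189
```

Run:
```python
from h import *
from station import *
X,Y=564.35,247.8
def rd(z,v,n=5):
    movel([X,Y,z],vel=v)
    a=avg(n,0.03);c=read_camera("wrist");f=floorz(c)[0];print(z,[np.round(x,2) for x in a[:5]],f);return a,f
a,f=rd(134,20)
a,f=rd(131,15)
if f>100: a,f=rd(129.5,10,8)
shot("w12")
```

```text
134 [array([564.33, 247.81, 134.01]), array([-0.34, -0.18, -1.79]), np.float64(0.64), np.float64(55.22), np.float64(32.21)] 105.57422907196894
131 [array([564.44, 247.82, 131.09]), array([-0.14, -0.28, -0.88]), np.float64(0.34), np.float64(55.19), np.float64(32.78)] 102.6897210159527
129.5 [array([564.42, 247.81, 129.56]), array([ 0.36,  0.31, -0.37]), np.float64(0.64), np.float64(55.09), np.float64(33.39)] 101.17166353107615
```

View pics/w12.png

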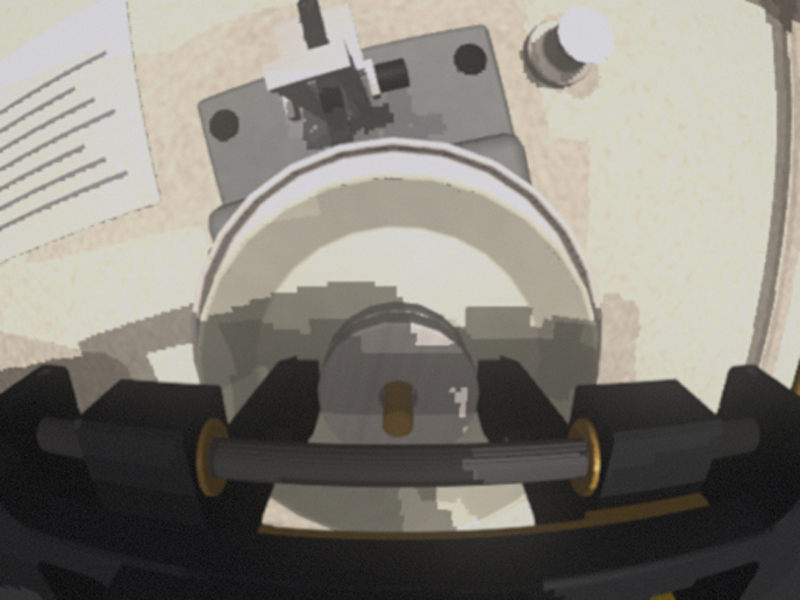

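Run:
```python
from h import *
from station import *
X,Y=564.35,247.8
movel([X,Y,128.5],vel=10)
a=avg(8,0.03);c=read_camera("wrist");print([np.round(x,2) for x in a[:5]],floorz(c))
open_gripper()
c=read_camera("wrist");print(floorz(c));wait(.1);c=read_camera("wrist");print(floorz(c))
movel([X,Y-1.5,190],vel=150)
c=shot("w13");print(read_state()["time_s"],floorz(c))
P=wxyz(c);m=(abs(P[...,0]-534)<14)&(abs(P[...,1]-384)<25)&(P[...,2]>60)
h,e=np.histogram(P[m][:,2],bins=np.arange(70,140,1));print(list(zip(e[:-1].astype(int),h)))
```

```text
[array([564.4 , 247.81, 128.54]), array([ 0.45,  0.35, -0.14]), np.float64(0.69), np.float64(55.1), np.float64(34.01)] (np.float64(100.15191461704504), np.int64(5726))
(np.float64(99.54117371178327), np.int64(5707))
(np.float64(99.61855548928756), np.int64(5719))
35.5083 (np.float64(99.52901212239848), np.int64(3274))
[(np.int64(70), np.int64(0)), (np.int64(71), np.int64(0)), (np.int64(72), np.int64(0)), (np.int64(73), np.int64(0)), (np.int64(74), np.int64(0)), (np.int64(75), np.int64(0)), (np.int64(76), np.int64(2)), (np.int64(77), np.int64(1)), (np.int64(78), np.int64(0)), (np.int64(79), np.int64(0)), (np.int64(80), np.int64(0)), (np.int64(81), np.int64(0)), (np.int64(82), np.int64(0)), (np.int64(83), np.int64(0)), (np.int64(84), np.int64(0)), (np.int64(85), np.int64(0)), (np.int64(86), np.int64(2)), (np.int64(87), np.int64(76)), (np.int64(88), np.int64(375)), (np.int64(89), np.int64(357)), (np.int64(90), np.int64(69)), (np.int64(91), np.int64(2)), (np.int64(92), np.int64(0)), (np.int64(93), np.int64(0)), (np.int64(94), np.int64(0)), (np.int64(95), np.int64(0)), (np.int64(96), np.i
[... 566 characters left out ...]
int64(0)), (np.int64(116), np.int64(0)), (np.int64(117), np.int64(0)), (np.int64(118), np.int64(0)), (np.int64(119), np.int64(0)), (np.int64(120), np.int64(0)), (np.int64(121), np.int64(0)), (np.int64(122), np.int64(0)), (np.int64(123), np.int64(0)), (np.int64(124), np.int64(0)), (np.int64(125), np.int64(0)), (np.int64(126), np.int64(0)), (np.int64(127), np.int64(0)), (np.int64(128), np.int64(0)), (np.int64(129), np.int64(0)), (np.int64(130), np.int64(0)), (np.int64(131), np.int64(0)), (np.int64(132), np.int64(0)), (np.int64(133), np.int64(0)), (np.int64(134), np.int64(0)), (np.int64(135), np.int64(1)), (np.int64(136), np.int64(0)), (np.int64(137), np.int64(0)), (np.int64(138), np.int64(0))]
```

View pics/w13.png

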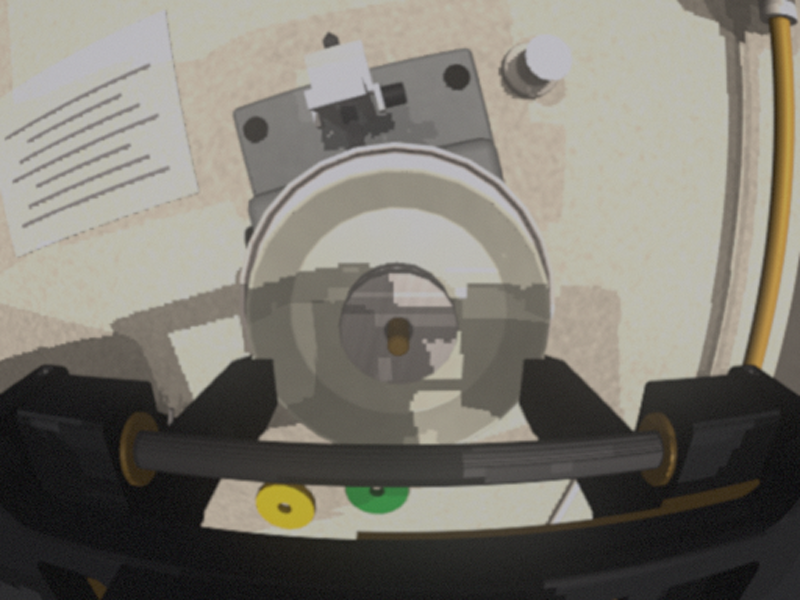

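Run:
```python
from h import *
from station import *
goto([637.5,-181.5,106],Q2m)
c=shot("w14");s=read_state();print(s["time_s"],s["eef_pos"])
im=c["color"][150:240,195:315,::-1];cv2.imwrite("pics/w14c.png",cv2.resize(im,None,fx=6,fy=6,interpolation=cv2.INTER_CUBIC))
```

```text
37.1833 [ 637.95874678 -180.0611249   106.38272195]
```

View pics/w14c.png

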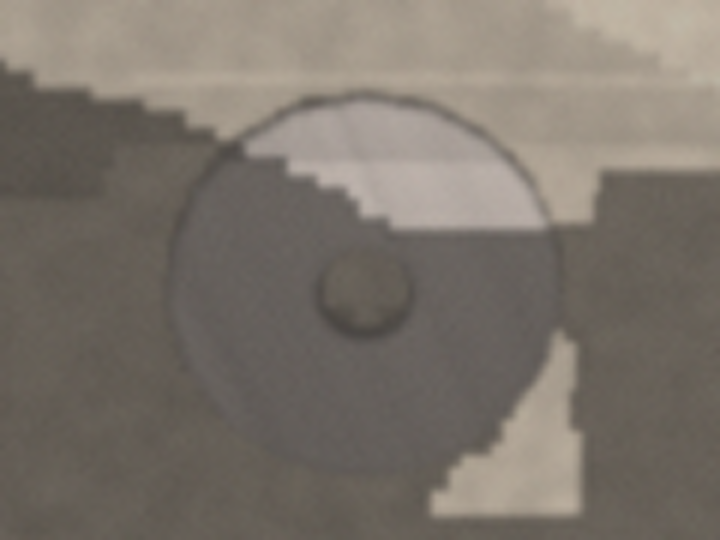

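Run:
```python
from h import *
from station import *
c=pickle.load(open("pics/w14.pkl","rb"));p=onz(c,255.4,198.4,6,True);print(p,np.median(wxyz(c)[205:218,245:258,2]))
movel([p[0],p[1],106],vel=60);wait(.2)
c=shot("w15");s=read_state();print(s["time_s"],s["eef_pos"])
im=c["color"][150:240,195:315,::-1];cv2.imwrite("pics/w15c.png",cv2.resize(im,None,fx=6,fy=6,interpolation=cv2.INTER_CUBIC))
```

```text
[ 637.85049271 -180.08559078    6.        ] 5.7405683045726645
37.6833 [ 637.87390684 -180.0060231   106.02873349]
```

View pics/w15c.png

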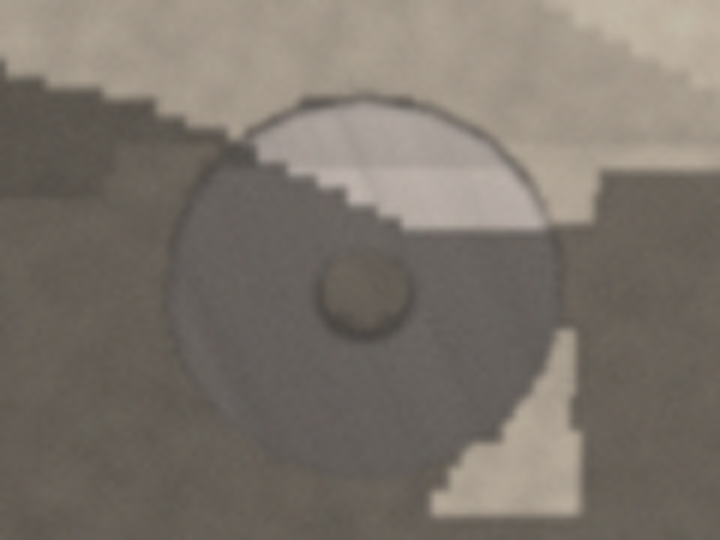

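Run:
```python
from h import *
from station import *
X0,Y0=637.85,-180.4
movel([X0,Y0,12.5],vel=130)
gripper_close(25)
a=avg(2,.03);print([np.round(x,2) for x in a[:5]])
movel([X0,Y0,175],vel=180)
movel([564.2,246.5,170],vel=260)
movel([564.2,246.5,156],vel=60)
a=avg(5,.03);print([np.round(x,2) for x in a[:5]])
c=shot("w16");print(floorz(c))
im=c["color"][175:300,190:320,::-1];cv2.imwrite("pics/w16c.png",cv2.resize(im,None,fx=6,fy=6,interpolation=cv2.INTER_CUBIC))
e=a[0]
def circ(x,y,z,r):
    t=np.linspace(0,2*np.pi,60);q=np.array([proj(c,[x+r*np.cos(a),y+r*np.sin(a),z],True) for a in t])
    q=(q-[190,175]+.5)*6;return q[:,0].min().round(),q[:,0].max().round(),q[:,1].min().round(),q[:,1].max().round()
print("bore top",circ(e[0],e[1],e[2]-6.5,6.3))
print("bore bot",circ(e[0],e[1],e[2]-12.5,6.3))
print("tube",circ(563.9,245.9,139.4,5),circ(563.9,245.9,139.4,3.8))
```

```text
[array([ 637.91, -180.43,   12.53]), array([-0.51, -0.52,  0.1 ]), np.float64(0.08), np.float64(54.63), np.float64(39.23)]
[array([564.22, 246.35, 155.84]), array([-0.08,  0.08, -1.  ]), np.float64(0.26), np.float64(54.75), np.float64(42.65)]
(np.float64(99.52700353716473), np.int64(4364))
bore top (np.float64(326.0), np.float64(467.0), np.float64(401.0), np.float64(525.0))
bore bot (np.float64(328.0), np.float64(464.0), np.float64(372.0), np.float64(493.0))
tube (np.float64(340.0), np.float64(446.0), np.float64(371.0), np.float64(465.0)) (np.float64(353.0), np.float64(433.0), np.float64(383.0), np.float64(454.0))
```

View pics/w16c.png

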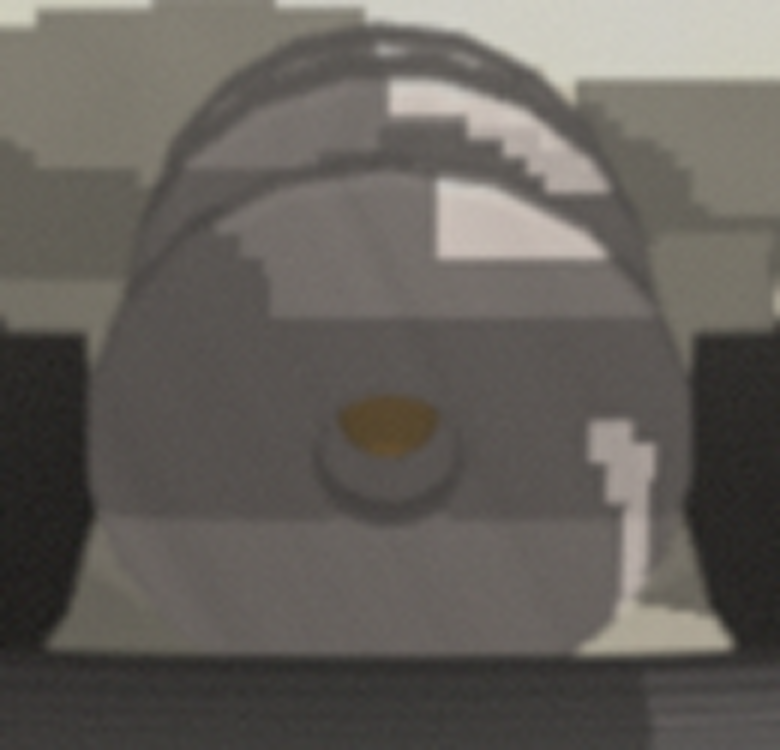

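Run:
```python
from h import *
from station import *
X,Y=564.2,247.9
def rd(z,v,n=5):
    movel([X,Y,z],vel=v)
    a=avg(n,0.03);c=read_camera("wrist");f=floorz(c)[0];print(z,[np.round(x,2) for x in a[:5]],f);return a,f
a,f=rd(153.5,30,3)
a,f=rd(147,25)
if f>98.9:
    a,f=rd(139,30)
    a,f=rd(135,15)
    if f>97: a,f=rd(133.5,12,8)
shot("w17")
```

```text
153.5 [array([564.12, 247.99, 153.45]), array([ 0.39,  0.07, -0.93]), np.float64(0.17), np.float64(54.6), np.float64(43.05)] 99.5361994723074
147 [array([564.01, 247.68, 146.84]), array([-0.68, -1.47, -0.93]), np.float64(0.48), np.float64(54.65), np.float64(43.68)] 98.86355010378124
```

View pics/w17.png

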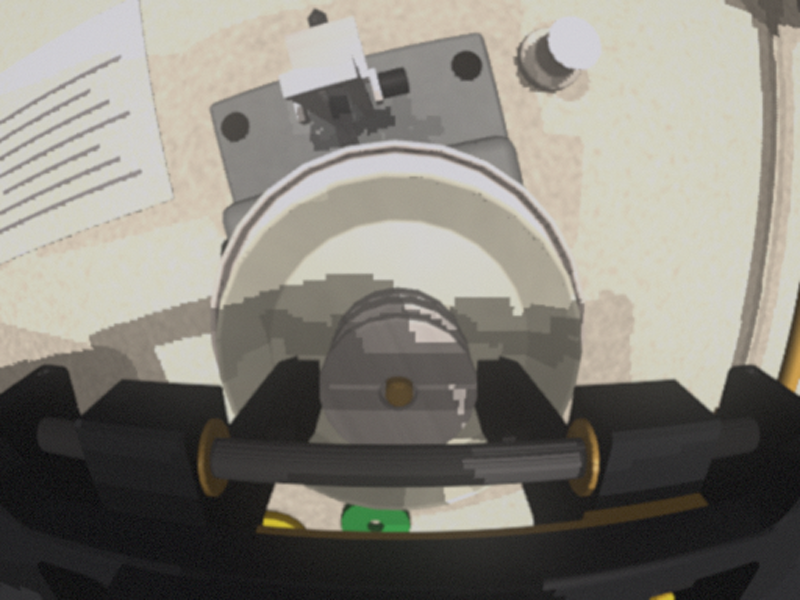

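Run:
```python
from h import *
from station import *
movel([564.1,247.2,147],vel=15)
a=avg(5,.03);print([np.round(x,2) for x in a[:5]])
c=shot("w18");print(floorz(c))
im=c["color"][175:300,190:320,::-1];cv2.imwrite("pics/w18c.png",cv2.resize(im,None,fx=6,fy=6,interpolation=cv2.INTER_CUBIC))
```

```text
[array([564.24, 247.39, 147.13]), array([ 0.24,  0.09, -0.53]), np.float64(0.35), np.float64(54.71), np.float64(44.19)]
(np.float64(99.28101973533995), np.int64(4746))
```

View pics/w18c.png

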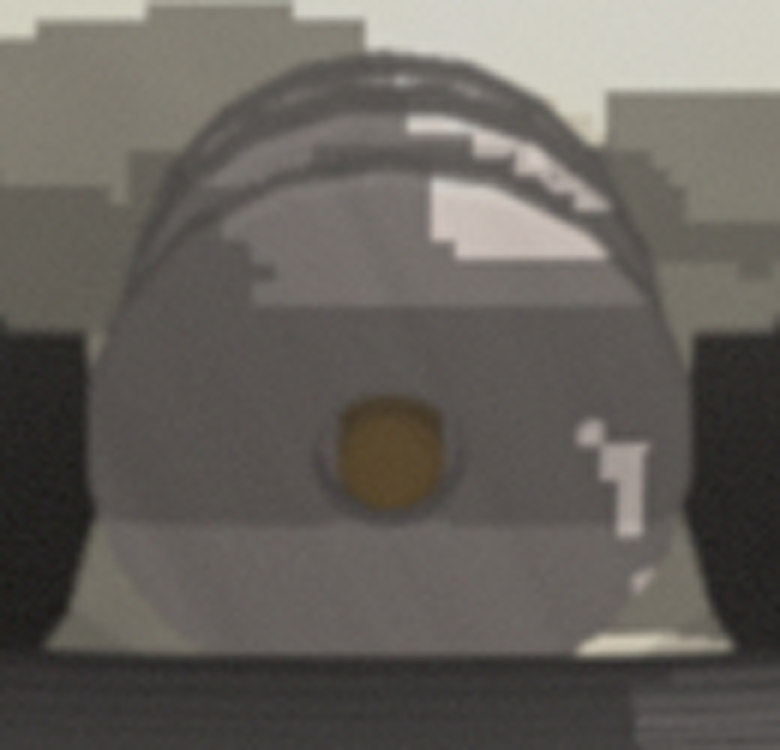

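Run:
```python
from h import *
from station import *
X,Y=564.1,247.2
def rd(z,v,n=5):
    movel([X,Y,z],vel=v)
    a=avg(n,0.03);c=read_camera("wrist");f=floorz(c)[0];print(z,[np.round(x,2) for x in a[:5]],f);return a,f
a,f=rd(142,20)
if f>98.3:
    a,f=rd(137.5,20)
    if f>98: a,f=rd(135,12)
```

```text
142 [array([564.1 , 247.19, 141.95]), array([ 0.09, -0.02, -1.03]), np.float64(0.59), np.float64(54.78), np.float64(44.81)] 99.49702803150095
137.5 [array([564.09, 247.2 , 137.45]), array([ 0.13, -0.06, -1.03]), np.float64(0.51), np.float64(54.55), np.float64(45.4)] 99.55865938793265
135 [array([564.06, 247.19, 134.98]), array([-0.38,  0.27, -0.23]), np.float64(0.42), np.float64(54.82), np.float64(45.98)] 98.36855814785723
```

Run:
```python
from h import *
from station import *
X,Y=564.1,247.2
for z,v,n in ((133.6,12,8),(132.9,8,10)):
    movel([X,Y,z],vel=v)
    a=avg(n,0.03);c=read_camera("wrist");f=floorz(c)[0];print(z,[np.round(x,2) for x in a[:5]],f)
```

```text
133.6 [array([564.15, 247.21, 133.65]), array([-0.07, -0.01, -0.09]), np.float64(0.53), np.float64(54.77), np.float64(46.56)] 97.00626453016073
132.9 [array([564.14, 247.2 , 132.93]), array([ 0.38,  0.38, -0.05]), np.float64(0.48), np.float64(54.75), np.float64(47.19)] 96.2877566307679
```

Spring carries it; release and check.

Run:
```python
from h import *
from station import *
open_gripper()
for i in range(2):
    c=read_camera("wrist");print(floorz(c));wait(.1)
movel([564.1,246.2,200],vel=150)
c=shot("w19");print(read_state()["time_s"],floorz(c))
move_j([0.84,.97,.81,-.67,1.89,.62])
wait(.2)
c=shot("w20");print(read_state()["time_s"])
u,v=map(int,proj(c,[536,383,86],True));print(u,v)
im=c["color"][max(0,v-50):v+50,u-60:u+60,::-1];cv2.imwrite("pics/w20m.png",cv2.resize(im,None,fx=6,fy=6,interpolation=cv2.INTER_CUBIC))
P=wxyz(c);m=(abs(P[...,0]-530)<14)&(P[...,1]>387)&(P[...,1]<405)&(P[...,2]>60)&(P[...,2]<130);print(m.sum(),np.median(P[m],0),np.percentile(P[m][:,2],[5,25,75,95]))
```

```text
(np.float64(96.39990670742239), np.int64(5297))
(np.float64(96.37371757592214), np.int64(5298))
48.8417 (np.float64(96.34506182241715), np.int64(2941))
50.0917
253 190
61 [531.45155109 388.62362123  85.25199066] [77.2126472  84.00274219 85.7724687  88.66197497]
```

View pics/w20m.png

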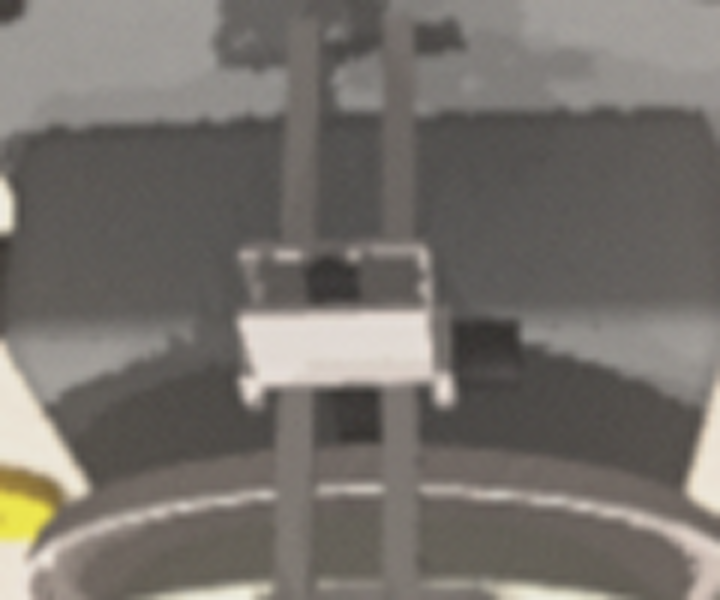

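View pics/w19.png

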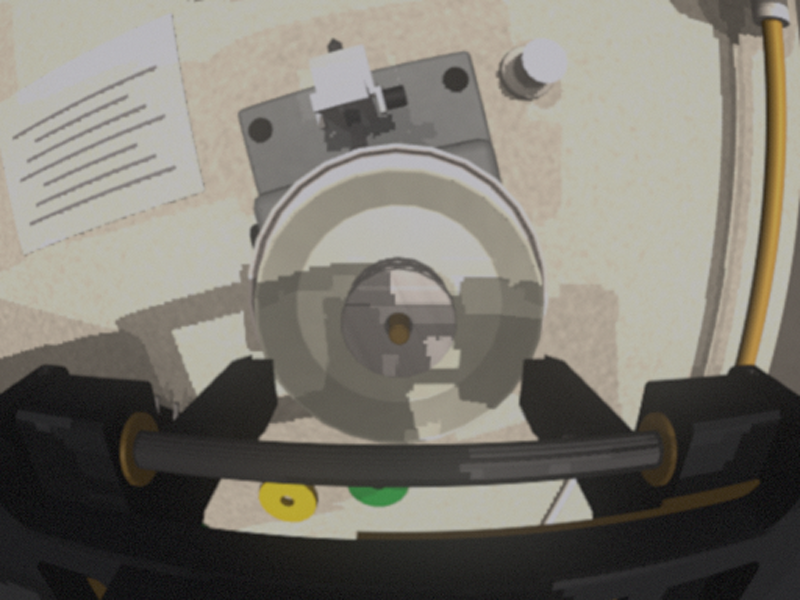

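Run:
```python
from station import *
finish_job();print(read_state()["time_s"])
```

```text
the job is handed in; nothing more can be done
the job is handed in; nothing more can be done
```

I threaded two thick rings and one thin ring over the tube, and the pointer came to rest between the lips of the set mark. The job was handed in with the robot clock at about 50 s and the gripper clear of everything. `finish_job` gives no verdict.

**Last checks:**
- **Pointer:** its middle is at about 84.3 mm and the mark's middle at about 82.6 mm. It sits 1.7 mm high, inside the ±3.5 mm allowed. The side-view picture shows the blade between the lips.
- **Pan:** it sank 6.9, 7.2 and 3.2 mm for the three rings. It moved 0.6 mm or less as each ring was let go.

**Small disagreements along the way:**
- **Off-centre grip:** the second and third rings sat about 2 mm off centre in the jaws, so I corrected both by camera before lowering them.
- **Tube contact:** the third ring brushed the tube (about 1.5 N sideways, pulling the pan down about 0.7 mm), and I re-centred it before going on. The first also pressed the tube sideways, up to about 1.4 N. The second pulled the pan down about 0.5 mm just before it seated.

One thick and one thin ring, and the green and yellow look-alikes, were left where they lay.

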